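# Change the flask on the touch-start mixer and hold the next one down

## Task

The blue-stoppered flask on the mixer is done: lift it out of the sprung ring, stand it upright in the empty cork ring and let go. The mixer runs only while its ring is pressed, so then seat the white-stoppered flask upright in the sprung ring, press it down well past half of the ring's spring travel without forcing it, and finish while still holding it pressed down there, with the hand itself off the ring. Keep both flasks upright throughout and leave the other things on the table where they are.

Things in the scene. Friction and masses are not known exactly. Their poses are not given: they have to be found in the camera images.
- mixer: Blue bench mixer, 163 x 120 x 135 mm, fixed to the table ahead of the robot (a second, plain one far to the right does not belong to the job). Origin: centre of its underside; x points from its front (knob and switch) to its back, z up. The vertical axis of its rubber cup, and of the sprung ring above it, lies 32 mm from the origin along +x. Everything on it is lower than 167 mm, except the flask.
- cradle_rim (a point): Centre of the upper rim of the mixer's sprung ring (moves with the ring). The ring is black rubber in a steel band on three sprung guide pins, 65 mm across (85 mm over the three pin sleeves); its inside is a 45 degree funnel, 50 mm wide at the rim and 26 mm at its lower edge, 12 mm deep, and it centres the flask's bulb. A seated flask's origin lies 14 mm below this point, on the same vertical axis. z is up.
- cradle (a joint): How far the sprung ring is pressed down: 0 = up (also with a flask merely standing in it), 0.014 m = on its stop. Spring: about 3.6 N at 0, rising by 0.6 N per mm to 12 N at the stop.
- flask_blue: Amber glass round flask with a blue stopper and a blue band on the neck, about 110 g (varies); starts standing in the mixer's sprung ring. Origin: the lowest point of its round bulb, z along the neck. Bulb 51 mm in diameter (centre at z = 25.5 mm), straight neck 22 mm in diameter from z = 50 to 87 mm, thin lip 24 mm wide at 88 to 91 mm, fixed stopper 22 mm wide up to z = 102 mm. Grip it by the neck, pads centred about 74 mm above the origin.
- flask_white: The same flask with a white stopper and a white neck band; starts standing in one of the two cork rings. Origin and sizes as for the blue-stoppered flask.
- cork_free: Empty cork ring, loose on the table, 78 mm across, 28 mm high, bore 32 mm, with a 45 degree seat that widens to 44 mm at the top. Origin: centre of its underside, z up. A flask standing in it has its origin 16.5 mm above the ring's origin.
- cork_full: The same cork ring, in which the white-stoppered flask starts.
- specimen_cup: Bystander: lidded specimen cup with a yellow lid, 60 x 60 x 68 mm; origin at the centre of its underside.
- strip_bottle: Bystander: white bottle with black cap, 45 x 45 x 108 mm; origin at the centre of its underside.
- brown_bottle: Bystander: small brown dropper bottle with grey cap, 34 x 34 x 82 mm; origin at the centre of its underside.
Not all that is in view belongs to the job. Leave any purple look-alike of the flask_white alone. Leave any purple look-alike of the flask_blue alone.

How it is judged:
By the outcome, as a careful person would: the job done as asked, in the order asked, and still so for the second after the job is handed in, while the arm keeps its last pose, push and grip.
It also fails if it takes over 54 s, if anything falls off the work surface, if the arm or the gripper's body presses on something with over 40 N, if the wrist force passes 120 N, or if a joint passes its speed limit or range.

## Robot

A 6-joint arm with a two-finger parallel gripper is mounted at the origin on the work surface; the furniture and walls round the work are solid. World frame = base frame: x ahead of the robot, y to its left, z up, the work surface at z = 0. Lengths are in m, angles in rad, forces in N, time in s.
With the tool pointing down it reaches from about 0.35 to 0.875 m from the base axis. Payload 4.2 kg.
Tool frame: the origin (TCP) lies on the centre line of the jaws, within the pads' length; the fingertips stand 25 mm ahead of it and the grasp point (between the pads) lies 6 mm ahead of it; x points along the fingers, y is the direction in which the jaws open and shut, and the axes are right-handed (so a half turn about x gives the same grasp; the last joint's range is limited). The gripper opens to 85 mm and grips with 20 to 120 N. Pads are 22 mm wide; open, the fingers measure 114 mm over their backs; the gripper's body (76 mm by 85 mm) begins 54 mm behind the grasp point. The pads swing forward as they close: fully open they stand 13 mm farther back than shut.
Start: joints at [1.458, 0.385, 0.008, 0, -1.194, -0.259], TCP at [0.227, 0.582, 0.256] pointing down, gripper open.
Joint ranges: [-3.14, 3.14], [-1.21, 2.06], [-1.07, 1.41], [-3.16, 2.05], [-2.99, -0.16], [-3.1, 3.1]. Speed limits (rad/s): [2.79, 2.79, 3.14, 3.14, 3.14, 3.14].

## Interface

Orientations are given as a rotation vector (axis times angle).
In Python, from plant import readout, cams, job gives the robot as it stands.
- The arm moves only by the tool move_arm, never from a script. Its argument "rows" is text: rows parted by semicolons, each of 7 numbers parted by spaces: the shift along the tool's x, y, z in m, then the turn, a rotation vector about the tool's x, y, z in rad, then the closure, from -1 (fully open) to 1 (shut). In form: dx dy dz rx ry rz hand; .... A call has 1 to 12 rows; each row shifts and turns the commanded pose from where the row before left it, along the tool's axes as they then stand; what a row does not reach is not made up. A row lasts 1/12 s, in which the tool goes at most 41.7 mm and 7.16 degrees, less where a joint would pass 70% of its speed; a pose out of reach is approached as far as the arm can. A call with a gripper value outside its range is refused whole. The fingers move at their own pace and stop on an object; "newtons" is the grip in N (left out, the last holds). Time passes only in rows, so rows that do not move let the fingers close. It gives the time, the measured TCP pose, the force and the opening at its end, in the units of the state.
- readout.read_state(): the state, without advancing time (a new reading comes with each control period).
- cams.grab_frame(name): name is "scene" or "side" or "wrist"; returns the picture (480x640x3 uint8, red, green, blue); there is no depth.
- cams.camera_info(name): a dict with "mtx" (3x3 intrinsics, pixels), "D" ([k1, k2, p1, p2, k3] as OpenCV has them; the pictures are not rectified), "cam_to_world" (4x4, takes a point from camera to world coordinates); the wrist camera has in their place "mount" (4x4, takes a point from camera to tool coordinates, whose origin is the TCP and whose axes are the tool frame's). Camera axes: x right, y down, z forward; pixel columns grow to the right and rows downward; lengths in m; the calibration is good to about 2 mm. A picture is of the moment at which its call begins: read the wrist's pose just before it. camera_info takes no time and is no camera call.
- job.finish_job(): hands the job in, once; it reports no verdict.
The state is a dict: "t": time; "q": joint angles; "joint_velocities": joint speeds; "effort": joint torques, N m; "ee_pos": TCP position; "ee_rot": TCP orientation; "contact_force": force on the tool from outside, world axes, zero at the start; "torque": the same for the moment, N m; "finger_gap": opening from 0.0 (shut) to 1.0 (fully open).
Only numpy, scipy, OpenCV 4.12 (cv2) and the standard library are available. Lean on these libraries where they do the work, as an engineer would, in place of code of your own. Each camera call takes 0.05 s, during which the arm holds its last target.

## Working session

There is one attempt and no reset: what is moved stays moved. The work goes in short steps, Python scripts to look and compute and a tool call to move; the robot and the scene stay as the last step left them, time stands still between calls to the robot, and variables do not carry over. Pictures are saved under pics/ and viewed, and the job is handed in when it is done.

Besides the shell and the picture viewer there is one more tool, called after "Emit:" as a command line: name --argument value ..., lists and objects as JSON in quotes. move_arm: Moves the arm, as the interface text tells. Its arguments: {"type":"object","properties":{"rows":{"type":"string"},"newtons":{"type":"number"}},"required":["rows"]}

```bash
ls; mkdir -p pics
cat > h.py <<'E'
import numpy as np, cv2
from scipy.spatial.transform import Rotation as R
from plant import readout, cams, job
def T(name, st=None):
    i=cams.camera_info(name)
    if name=='wrist':
        M=np.eye(4); M[:3,:3]=R.from_rotvec(st['ee_rot']).as_matrix(); M[:3,3]=st['ee_pos']
        return i, M@np.array(i['mount'])
    return i, np.array(i['cam_to_world'])
def ray(name,px,st=None):
    i,M=T(name,st)
    p=cv2.undistortPoints(np.array([[px]],float),np.array(i['mtx']),np.array(i['D']))[0,0]
    return M[:3,3], M[:3,:3]@np.array([p[0],p[1],1])
def atz(name,px,z,st=None):
    o,d=ray(name,px,st); return o+d*(z-o[2])/d[2]
def proj(name,P,st=None):
    i,M=T(name,st); W=np.linalg.inv(M)
    return cv2.projectPoints(np.atleast_2d(np.array(P,float)),cv2.Rodrigues(W[:3,:3])[0],W[:3,3],np.array(i['mtx']),np.array(i['D']))[0][:,0]
def tri(obs):
    A=np.zeros((3,3));b=np.zeros(3);L=[]
    for o in obs:
        c,d=ray(*o); d=d/np.linalg.norm(d); P=np.eye(3)-np.outer(d,d);A+=P;b+=P@c;L.append((c,P))
    x=np.linalg.solve(A,b); return x,[np.linalg.norm(P@(x-c)) for c,P in L]
def save(name,fn):
    im=cams.grab_frame(name); cv2.imwrite('pics/'+fn+'.png',im[:,:,::-1]); return im
E
python3 - <<'E'
from h import *
s=readout.read_state(); print(s)
for n in ('scene','side','wrist'):
    save(n,n+'0')
    i=cams.camera_info(n); print(n,i)
E
```

```text
pics
{'t': 0.0, 'q': array([ 1.45762672e+00,  3.85544919e-01,  6.62680829e-03, -5.06401075e-04,
       -1.19400508e+00, -2.58577284e-01]), 'joint_velocities': array([-1.78689487e-04,  7.79027809e-04,  1.40349850e-03, -1.41983211e-05,
       -7.42945616e-04, -2.25762119e-03]), 'effort': array([-2.27984950e-03, -3.92287409e+01,  1.88402170e+01,  4.18610036e+00,
       -4.58091396e-03, -3.20519526e-06]), 'ee_pos': array([0.22682588, 0.58181523, 0.25522784]), 'ee_rot': array([-2.01878114,  0.38209005,  2.01942819]), 'contact_force': array([-0.65658566, -0.32770873, -0.5230838 ]), 'torque': array([-0.04416517,  0.03386484, -0.02251755]), 'finger_gap': 0.9968689168883487}
scene {'mtx': array([[602.06822887,   0.        , 317.36215516],
       [  0.        , 602.06822887, 229.66415541],
       [  0.        ,   0.        ,   1.        ]]), 'D': array([-0.02527483,  0.        ,  0.        ,  0.        ,  0.        ]), 'cam_to_world': array([[ 0.56199873, -0.40132719,  0.72325231, -0.54420172],
       [-0.82688482, -0.25096107,  0.50326935, -0.73688868],
       [-0.0204675 , -0.88088309, -0.47
[... 487 characters left out ...]
77, -0.90749022, -0.41984243,  0.67200883],
       [ 0.        ,  0.        ,  0.        ,  1.        ]])}
wrist {'mtx': array([[368.681525  ,   0.        , 321.64920248],
       [  0.        , 368.681525  , 243.29640896],
       [  0.        ,   0.        ,   1.        ]]), 'D': array([0.01275419, 0.        , 0.        , 0.        , 0.        ]), 'mount': array([[ 5.92843812e-04, -2.67601487e-01,  9.63529498e-01,
        -1.18640335e-01],
       [ 9.99999824e-01,  1.90947771e-04, -5.62251391e-04,
         1.15344882e-03],
       [-3.35245017e-05,  9.63529661e-01,  2.67601553e-01,
        -6.65277359e-02],
       [ 0.00000000e+00,  0.00000000e+00,  0.00000000e+00,
         1.00000000e+00]])}
```

View pics/scene0.png

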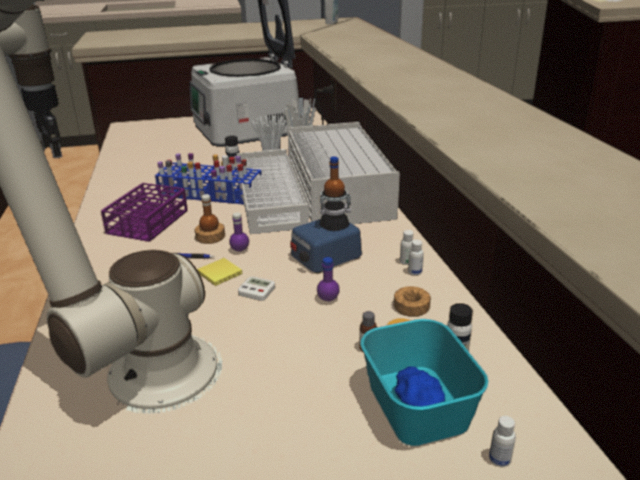

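View pics/side0.png

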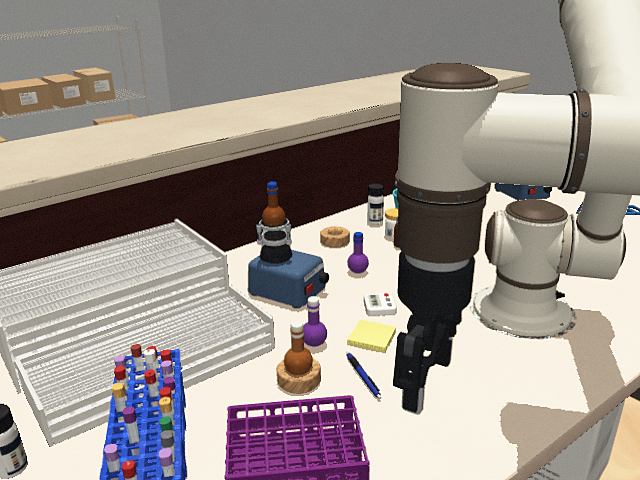

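View pics/wrist0.png

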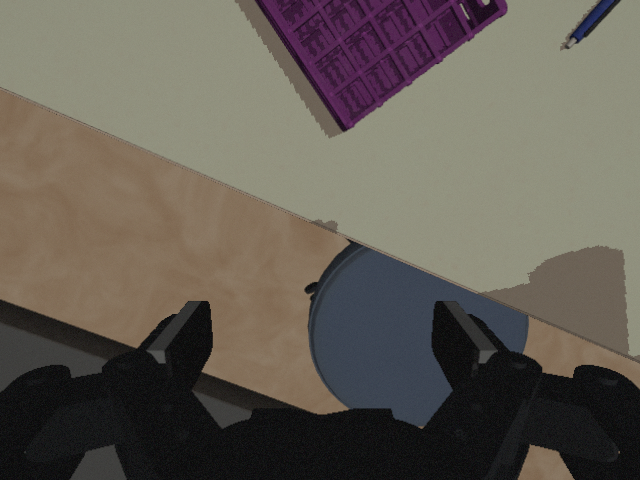

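Scene: blue flask in mixer near (334,185), white flask in its cork at (208,225), free cork at (412,300); purple look-alikes at (238,235) and (328,280). Side view agrees. I'll enlarge these.

Run:
```python
import cv2
def crop(fn,x,y,w,h,s,out):
    im=cv2.imread(f'pics/{fn}.png')[y:y+h,x:x+w]; im=cv2.resize(im,None,fx=s,fy=s,interpolation=cv2.INTER_CUBIC)
    for k in range(0,w,10):
        cv2.line(im,(k*s,0),(k*s,6 if (x+k)%50 else 14),(0,0,255),1)
        if (x+k)%20==0: cv2.putText(im,str(x+k),(k*s,24),0,.4,(0,0,255),1)
    for k in range(0,h,10):
        cv2.line(im,(0,k*s),(8,k*s),(0,0,255),1)
        if (y+k)%20==0: cv2.putText(im,str(y+k),(10,k*s+4),0,.4,(0,0,255),1)
    cv2.imwrite(f'pics/{out}.png',im)
crop('scene0',280,140,100,120,5,'c1')
crop('scene0',180,180,80,80,7,'c2')
crop('scene0',380,270,80,60,8,'c3')
crop('side0',240,170,90,120,5,'c4')
crop('side0',260,280,80,120,5,'c5')
crop('side0',310,170,100,110,5,'c6')
```

```text
(no output)
```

View pics/c1.png

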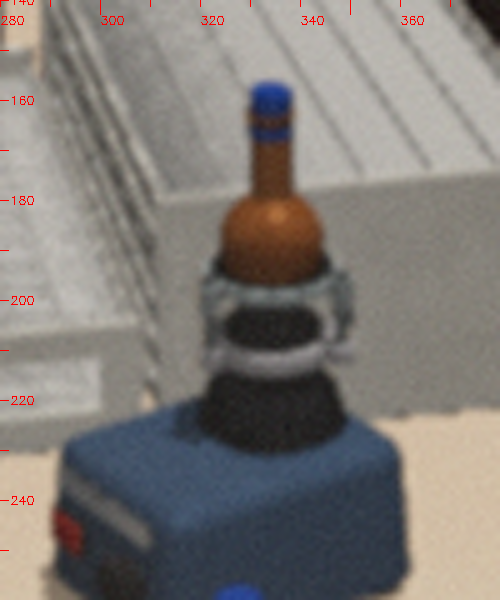

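View pics/c2.png

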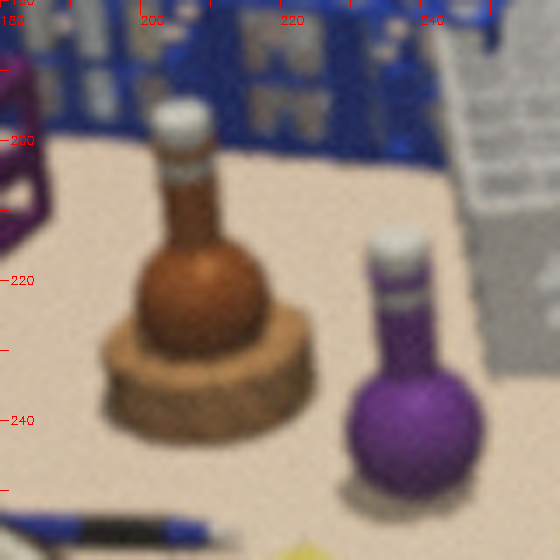

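View pics/c3.png

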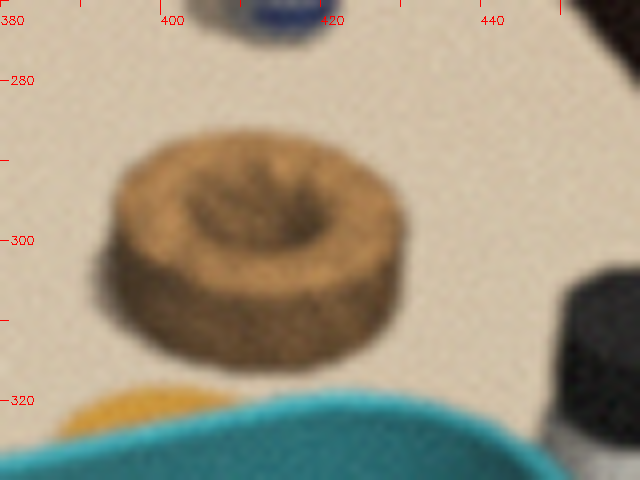

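View pics/c4.png

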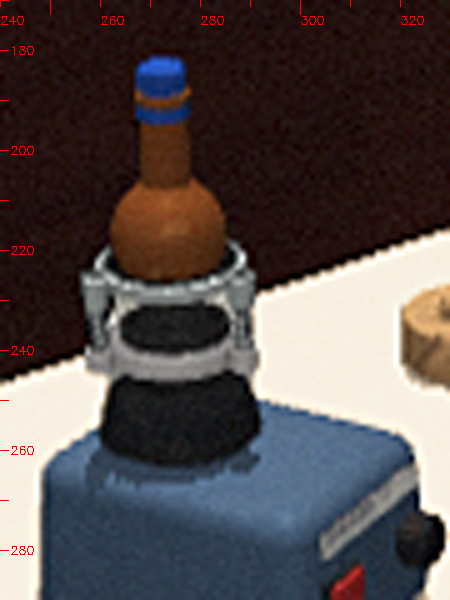

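View pics/c5.png

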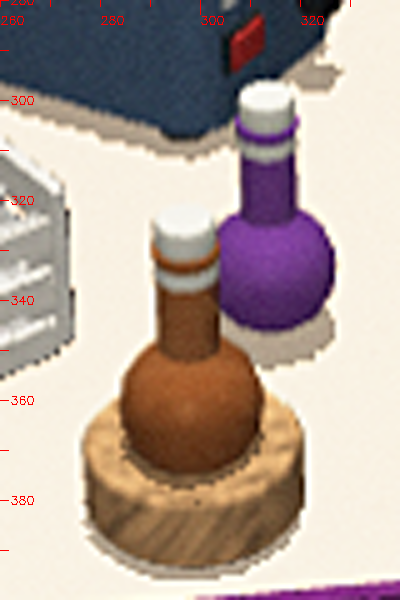

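View pics/c6.png

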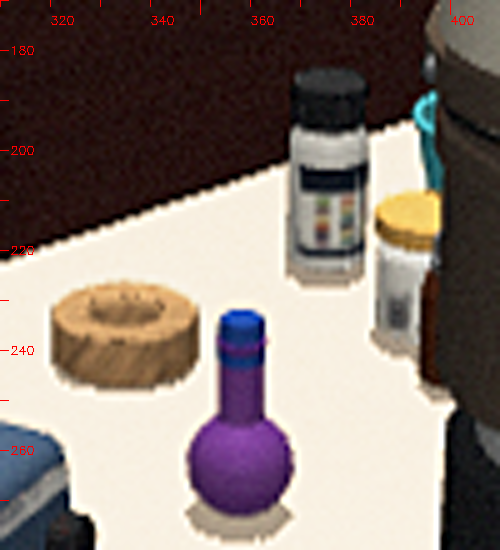

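Run:
```python
from h import *
for n,a,b in [('blue bulb',(334.5,188.5),(273.5,216.3)),('blue top',(334,158.2),(272.3,183.3)),
 ('white bulb',(209.1,223),(298.3,361)),('white top',(206,195.8),(297,322.4)),('cork top',(412.4,296.6),(335.1,232.7))]:
    x,e=tri([('scene',a),('side',b)]); print(n,x.round(4),np.round(e,4))
print(atz('scene',(412.4,296.6),.028),atz('side',(335.1,232.7),.028))
# white: bulb z=.042, top .1185
for n,p,z in [('scene',(209.1,223),.042),('side',(298.3,361),.042),('scene',(206,195.8),.1185),('side',(297,322.4),.1185)]: print(n,atz(n,p,z).round(4))
```

```text
blue bulb [ 0.5337 -0.0386  0.1759] [0.0005 0.0005]
blue top [ 0.5326 -0.0384  0.2515] [0.0002 0.0002]
white bulb [0.4299 0.2822 0.041 ] [0.0009 0.0009]
white top [0.4295 0.2807 0.1195] [0.0004 0.0004]
cork top [ 0.4311 -0.2985  0.0259] [0.0006 0.0006]
[ 0.42926762 -0.29962901  0.028     ] [ 0.43009303 -0.29263562  0.028     ]
scene [0.43   0.2813 0.042 ]
side [0.4289 0.2845 0.042 ]
scene [0.4316 0.2826 0.1185]
side [0.4294 0.2798 0.1185]
```

Run:
```python
from h import *
s=readout.read_state(); print(R.from_rotvec(s['ee_rot']).as_matrix().round(3))
for n,a,b in [('purpW top',(237,214.5),(313.4,299)),('purpB top',(327,261),(358.5,233)),
  ('strip cap top',(460.5,308),(376,185.5)),('cup lid',(399,322),(394,212))]:
    x,e=tri([('scene',a),('side',b)]); print(n,x.round(4),np.round(e,4))
for n,p,z in [('vial1',(407,262),0),('vial2',(416,272),0),('brown top',(368,316),.082),('bin corner',(362,345),.1),('rack front corner',(302,220),0),('rack tall corner',(395,170),.1),('rack r',(395,210),0),('bin top right',(438,322),.1)]: print(n,atz('scene',p,z).round(3))
for n,p,z in [('rack tall top R',(228,262),.1),('rack front R',(272,340),0),('tall top left back',(180,222),.1),('purple rack',(365,470),0)]: print(n,atz('side',p,z).round(3))
print('mixer pred rim',proj('scene',[[.533,-.0385,.164]]),proj('side',[[.533,-.0385,.164]]))
```

```text
[[-0.    -0.363 -0.932]
 [-0.002 -0.932  0.363]
 [-1.     0.002 -0.   ]]
purpW top [0.4182 0.17   0.1009] [0.0005 0.0005]
purpB top [ 0.3563 -0.134   0.1008] [0.0013 0.0013]
strip cap top [ 0.3327 -0.4386  0.1102] [0.0004 0.0004]
cup lid [ 0.28   -0.3426  0.0729] [0.0009 0.0009]
vial1 [ 0.591 -0.207  0.   ]
vial2 [ 0.562 -0.245  0.   ]
brown top [ 0.256 -0.291  0.082]
bin corner [ 0.158 -0.335  0.1  ]
rack front corner [0.637 0.135 0.   ]
rack tall corner [ 0.869 -0.024  0.1  ]
rack r [ 0.825 -0.052  0.   ]
bin top right [ 0.286 -0.417  0.1  ]
rack tall top R [0.62  0.038 0.1  ]
rack front R [0.503 0.167 0.   ]
tall top left back [ 0.797 -0.16   0.1  ]
purple rack [0.298 0.478 0.   ]
mixer pred rim [[334.44163759 193.05031488]] [[274.17473071 221.59171892]]
```

Run:
```python
from h import *
# overlay check
a=np.linspace(0,2*np.pi,60)
C=lambda x,y,z,r: np.c_[x+r*np.cos(a),y+r*np.sin(a),z+0*a]
for n,x0,y0,w,h,s in [('scene',180,140,280,190,3),('side',240,170,180,230,3)]:
    im=cv2.imread(f'pics/{n}0.png'); im=im[y0:y0+h,x0:x0+w]; im=cv2.resize(im,None,fx=s,fy=s,interpolation=cv2.INTER_CUBIC)
    L=[]
    for x,y,z in [(.533,-.0385,.15),(.430,.2815,.0165)]:
        L+= [C(x,y,z+25.5e-3,.0255),C(x,y,z+.102,.011),C(x,y,z+.052,.011)]
    L+=[C(.533,-.0385,.164,.0325),C(.431,-.2985,.028,.039),C(.431,-.2985,0,.039),C(.431,-.2985,.028,.022)]
    for c in L:
        p=(proj(n,c)-[x0-.0,y0-.0]+.5)*s
        cv2.polylines(im,[p.round().astype(int)],True,(0,255,0),1)
    cv2.imwrite(f'pics/ov_{n}.png',im); print(im.shape)
```

```text
(570, 840, 3)
(690, 540, 3)
```

View pics/ov_scene.png

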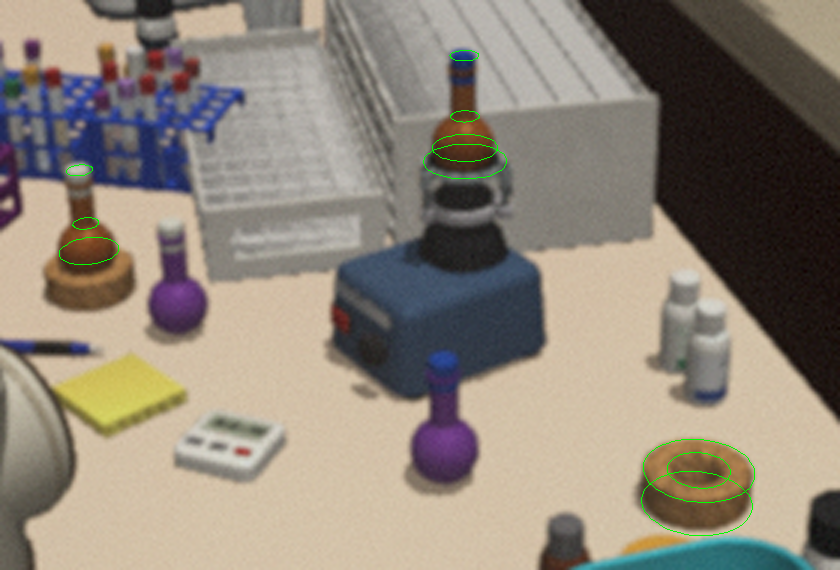

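View pics/ov_side.png

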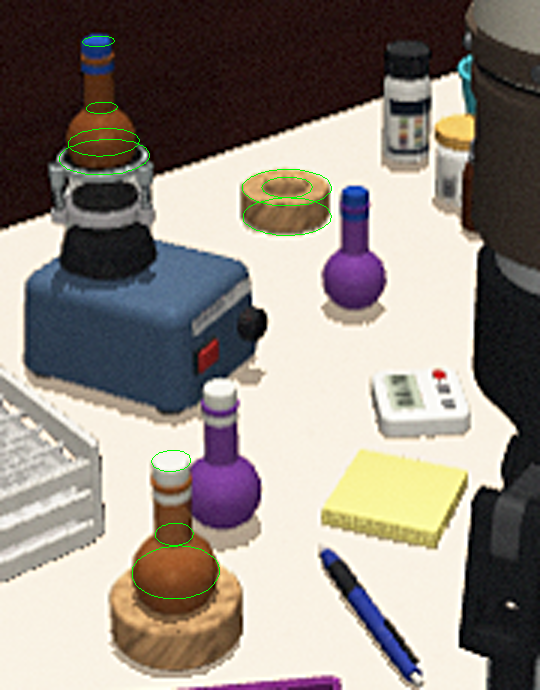

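Overlays fit: blue flask axis at (0.533, -0.0385), bulb bottom z 0.150; white at (0.430, 0.2815); free cork at (0.431, -0.2985). First I turn the tool so the jaws open along world x, raising as I go.

Emit:
move_arm --rows "-0.0105 0 0 0.12 0 0 -1; -0.0105 0 0 0.12 0 0 -1; -0.0105 0 0 0.12 0 0 -1; -0.0105 0 0 0.12 0 0 -1; -0.0105 0 0 0.12 0 0 -1; -0.0105 0 0 0.12 0 0 -1; -0.0105 0 0 0.12 0 0 -1; -0.0105 0 0 0.12 0 0 -1; -0.0105 0 0 0.12 0 0 -1; -0.0105 0 0 0.119 0 0 -1" --newtons 40

```text
t: 0.98
ee_pos: [0.2269, 0.5821, 0.3613]
ee_rot: [-1.205, 1.213, 1.205]
contact_force: [-0.3, -0.2, 0.8]
finger_gap: 1.001
```

Emit:
move_arm --rows "0 -0.015 -0.031 0 0 0 -1; 0 -0.015 -0.031 0 0 0 -1; 0 -0.015 -0.031 0 0 0 -1; 0 -0.015 -0.031 0 0 0 -1; 0 -0.015 -0.031 0 0 0 -1; 0 -0.015 -0.031 0 0 0 -1; 0 -0.015 -0.031 0 0 0 -1; 0 -0.015 -0.031 0 0 0 -1; 0 -0.015 -0.031 0 0 0 -1; 0 -0.015 -0.031 0 0 0 -1; 0 -0.015 -0.031 0 0 0 -1; 0 -0.015 -0.031 0 0 0 -1"

```text
t: 1.98
ee_pos: [0.4072, 0.2086, 0.3613]
ee_rot: [-1.209, 1.209, 1.21]
contact_force: [0.6, -0.2, 0.3]
finger_gap: 1.0
```

Emit:
move_arm --rows "0 -0.016 -0.031 0 0 0 -1; 0 -0.016 -0.031 0 0 0 -1; 0 -0.016 -0.031 0 0 0 -1; 0 -0.016 -0.031 0 0 0 -1; 0 -0.016 -0.031 0 0 0 -1; 0 -0.016 -0.031 0 0 0 -1; 0 -0.016 -0.031 0 0 0 -1; 0 -0.014 -0.031 0 0 0 -1; 0 0 0 0 0 0 -1; 0 0 0 0 0 0 -1"

```text
t: 2.82
ee_pos: [0.5332, -0.0393, 0.3603]
ee_rot: [-1.206, 1.212, 1.208]
contact_force: [0.1, -0.1, -0.4]
finger_gap: 0.997
```

Run:
```python
from h import *
s=readout.read_state(); save('wrist','w1'); print(s['ee_pos'],R.from_rotvec(s['ee_rot']).as_matrix().round(4))
print(proj('wrist',[[.533,-.0385,.252],[.533,-.0385,.164]],s))
```

```text
[ 0.53321184 -0.03927343  0.36031969] [[-1.9e-03 -1.0e+00  3.5e-03]
 [-1.0e-04  3.5e-03  1.0e+00]
 [-1.0e+00  1.9e-03 -1.0e-04]]
[[319.35636918 252.26320237]
 [319.73309374 222.93072471]]
```

View pics/w1.png

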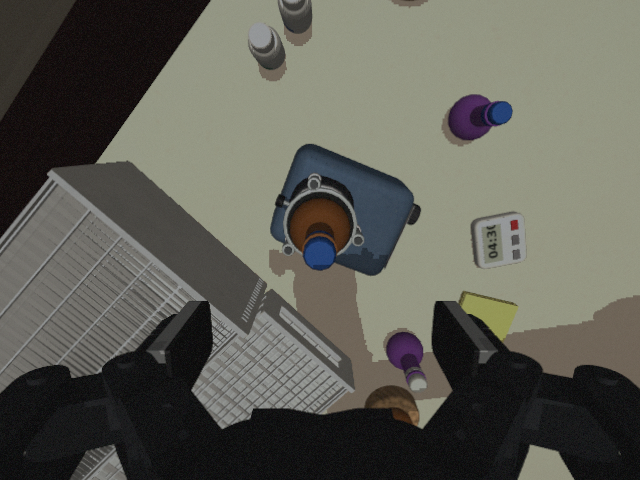

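The stopper top appears at (320,252), predicted (319,252), so the estimate holds. Descending onto the neck.

Emit:
move_arm --rows "0.014 0 0 0 0 0 -1; 0.014 0 0.0005 0 0 0 -1; 0.014 0 0 0 0 0 -1; 0.014 0 0 0 0 0 -1; 0.014 0 0 0 0 0 -1; 0.014 0 0 0 0 0 -1; 0.014 0 0 0 0 0 -1; 0.014 0 0 0 0 0 -1; 0.012 0 0 0 0 0 -1; 0.007 0 0 0 0 0 -1; 0 0 0 0 0 0 -1"

```text
t: 3.78
ee_pos: [0.5319, -0.0363, 0.2289]
ee_rot: [-1.209, 1.211, 1.213]
contact_force: [-0.3, 0.0, -1.1]
finger_gap: 1.002
```

Emit:
move_arm --rows "0 0 0 0 0 0 0.2; 0 0 0 0 0 0 0.3; 0 0 0 0 0 0 0.5; 0 0 0 0 0 0 0.7; 0 0 0 0 0 0 0.8; 0 0 0 0 0 0 0.9; 0 0 0 0 0 0 1; 0 0 0 0 0 0 1; 0 0 0 0 0 0 1" --newtons 40

```text
t: 4.53
ee_pos: [0.5337, -0.0372, 0.2309]
ee_rot: [-1.21, 1.208, 1.208]
contact_force: [1.6, 0.7, 1.1]
finger_gap: 0.244
```

Run:
```python
from h import *
s=readout.read_state(); save('wrist','w2'); print(s)
```

```text
{'t': 4.5333, 'q': array([ 2.33967970e-01,  2.52022907e-01, -2.53168211e-01,  4.49387043e-04,
       -1.06376065e+00, -2.34034217e-01]), 'joint_velocities': array([0.00105935, 0.00056519, 0.00011825, 0.00200764, 0.00027622,
       0.00042826]), 'effort': array([-9.80087765e-02, -3.04404545e+01,  1.63225400e+01,  3.51177447e+00,
       -4.77408394e-01,  3.38714017e-03]), 'ee_pos': array([ 0.53367616, -0.03719343,  0.23087759]), 'ee_rot': array([-1.21016864,  1.20770594,  1.20794407]), 'contact_force': array([1.57119128, 0.72046385, 1.08744606]), 'torque': array([ 0.0283805 , -0.45570347, -0.00838294]), 'finger_gap': 0.243893809827209}
```

View pics/w2.png

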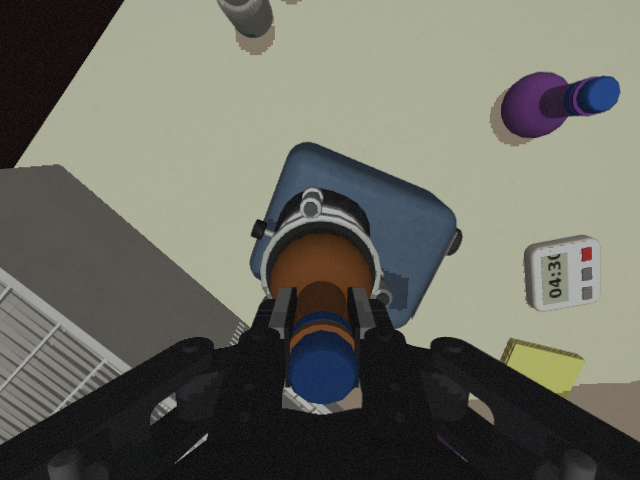

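Gap 0.244 × 85 ≈ 21 mm: the neck is gripped and the flask looks upright (stopper at (322,370) between the pads). Lifting out and carrying across.

Emit:
move_arm --rows "-0.002 0 0 0 0 0 1; -0.005 0 0 0 0 0 1; -0.01 0 0 0 0 0 1; -0.012 0 0 0 0 0 1; -0.012 0 0 0 0 0 1; -0.012 0 0 0 0 0 1; -0.012 0 0 0 0 0 1; -0.01 0 0 0 0 0 1; -0.01 0 0 0 0 0 1; -0.005 0 0 0 0 0 1; 0 0 0 0 0 0 1"

```text
t: 5.5
ee_pos: [0.5334, -0.0372, 0.3218]
ee_rot: [-1.21, 1.207, 1.208]
contact_force: [-0.0, -0.7, -0.9]
finger_gap: 0.244
```

Emit:
move_arm --rows "0 0.002 -0.005 0 0 0 1; 0 0.005 -0.013 0 0 0 1; 0 0.01 -0.025 0 0 0 1; 0 0.012 -0.03 0 0 0 1; 0 0.012 -0.03 0 0 0 1; 0 0.012 -0.03 0 0 0 1; 0 0.012 -0.03 0 0 0 1; 0 0.012 -0.031 0 0 0 1; 0 0.012 -0.031 0 0 0 1; 0 0.008 -0.022 0 0 0 1; 0 0.004 -0.012 0 0 0 1; 0 0 0 0 0 0 1"

```text
t: 6.5
ee_pos: [0.4299, -0.2987, 0.3194]
ee_rot: [-1.205, 1.213, 1.208]
contact_force: [0.7, 0.7, -1.9]
finger_gap: 0.244
```

Run:
```python
from h import *
for k in range(2):
    s=readout.read_state(); print(s['t'],s['ee_pos'],R.from_rotvec(s['ee_rot']).as_matrix()[:,0].round(4),s['contact_force'],s['finger_gap'])
    if k==0: save('wrist','w3')
    else: save('scene','s3')
save('side','d3')
print(proj('wrist',[[.431,-.2985,.028]],s),proj('wrist',[[.430,-.2985,0]],s))
```

```text
6.5 [ 0.42985179 -0.29874701  0.31936383] [-2.4e-03  4.0e-04 -1.0e+00] [ 0.73070131  0.69308853 -1.87927408] 0.24375783381639823
6.55 [ 0.43045723 -0.29760752  0.31940877] [-1.9e-03  8.0e-04 -1.0e+00] [ 0.7345401   1.38542653 -1.38499339] 0.24581917488715577
[[319.27998302 203.03847556]] [[320.20980061 199.20114824]]
```

View pics/w3.png

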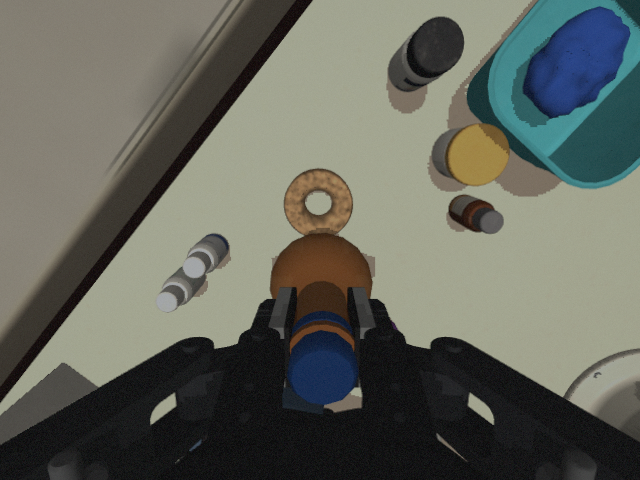

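View pics/s3.png

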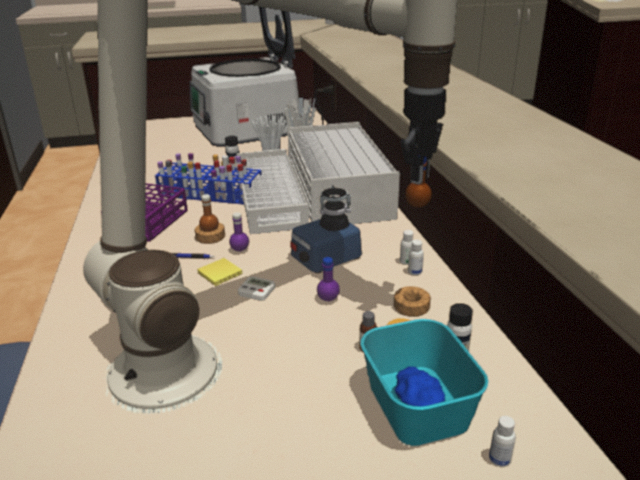

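View pics/d3.png

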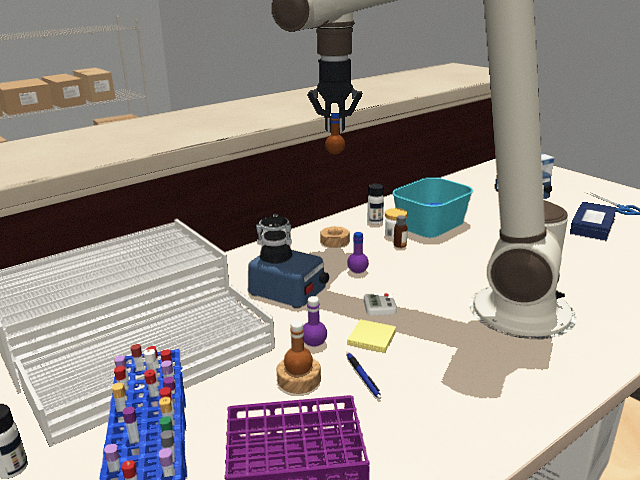

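Run:
```python
from h import *
import cv2
s=readout.read_state()
print('cork via wrist',atz('wrist',(318.4,203),.028,s), s['ee_pos'])
out=[]
for n,x,y,k in [('s3',395,150,45,'scene'),('d3',312,105,45,'side'),('w3',280,165,75,'wrist')]:
    im=cv2.imread(f'pics/{n}.png')[y:y+(65 if k!=75 else 75),x:x+k]; out.append(cv2.resize(im,(k*540//max(im.shape[:2]),im.shape[0]*540//max(im.shape[:2])),interpolation=cv2.INTER_CUBIC))
H=540
o=np.hstack([cv2.copyMakeBorder(i,0,H-i.shape[0],0,0,cv2.BORDER_CONSTANT)[:, :373] for i in out[:2]]); print(o.shape,[i.shape for i in out])
cv2.imwrite('pics/c7.png',o); cv2.imwrite('pics/c8.png',out[2])
```

```text
cork via wrist [ 0.43314375 -0.29718293  0.028     ] [ 0.43138679 -0.29626282  0.3197432 ]Traceback (most recent call last):
  File "<stdin>", line 6, in <module>
ValueError: too many values to unpack (expected 4)
```

Run:
```python
import cv2,numpy as np
o=[]
for n,x,y in [('s3',395,150),('d3',312,105)]:
    im=cv2.imread(f'pics/{n}.png')[y:y+65,x:x+45]; o.append(cv2.resize(im,None,fx=8,fy=8,interpolation=cv2.INTER_CUBIC))
cv2.imwrite('pics/c7.png',np.hstack(o))
im=cv2.imread('pics/w3.png')[160:250,260:380]; cv2.imwrite('pics/c8.png',cv2.resize(im,None,fx=6,fy=6,interpolation=cv2.INTER_CUBIC))
```

```text
(no output)
```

View pics/c7.png

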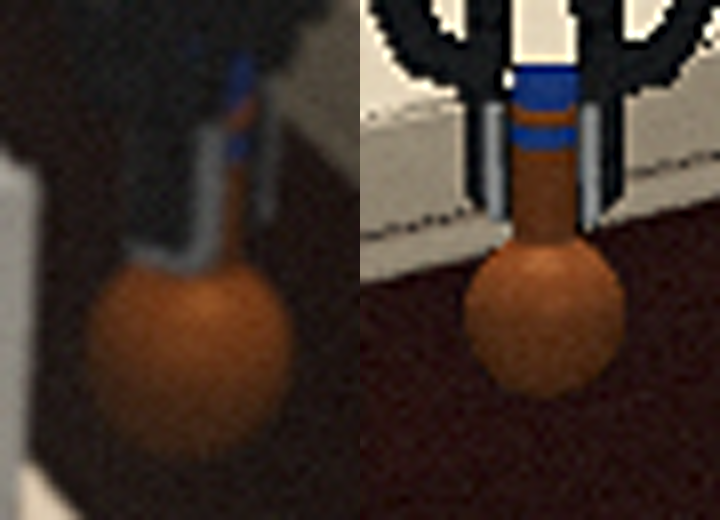

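View pics/c8.png

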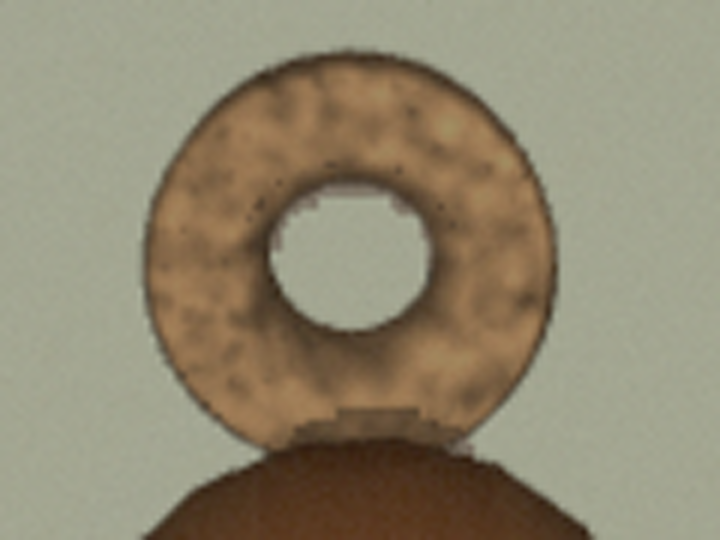

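Run:
```python
from h import *
P=[]
for k in range(1):
    s=readout.read_state()
x,e=tri([('scene',(418.75,194.75)),('side',(335.1,144.6))]); print('bulb',x,e)
s['ee_pos']=np.array([.4304,-.298,.3195]); s['ee_rot']=R.from_matrix([[0,-1,0],[0,0,1],[-1,0,0]]).as_rotvec()
print('cork via wrist',atz('wrist',(318.5,202.5),.028,s))
print('bulb expected px', proj('wrist',[[.4304,-.298,.3195-.08+.0255]],s))
```

```text
bulb [ 0.42948485 -0.29873826  0.26392643] [np.float64(0.00023657580140261348), np.float64(0.00023657580140266045)]
cork via wrist [ 0.43238543 -0.2997096   0.028     ]
bulb expected px [[318.73349024 281.97858356]]
```

Bulb is 1.5 mm short in x of the cork centre. Shifting and lowering to ~6 mm above seating.

Emit:
move_arm --rows "0.01 -0.0015 0 0 0 0 1; 0.02 0 0 0 0 0 1; 0.025 0 0 0 0 0 1; 0.025 0 0 0 0 0 1; 0.025 0 0 0 0 0 1; 0.025 0 0 0 0 0 1; 0.025 0 0 0 0 0 1; 0.025 0 0 0 0 0 1; 0.02 0 0 0 0 0 1; 0.01 0 0 0 0 0 1; 0.005 0 0 0 0 0 1; 0 0 0 0 0 0 1"

```text
t: 7.65
ee_pos: [0.4334, -0.2957, 0.1045]
ee_rot: [-1.209, 1.21, 1.212]
contact_force: [0.9, 0.8, -1.3]
finger_gap: 0.25
```

Run:
```python
from h import *
s=readout.read_state(); print(s['t'],s['ee_pos'],s['contact_force'])
save('side','d4');save('wrist','w4')
im=cv2.imread('pics/d4.png')[170:270,290:390]; cv2.imwrite('pics/c9.png',cv2.resize(im,None,fx=5,fy=5,interpolation=cv2.INTER_CUBIC))
```

```text
7.65 [ 0.4334296  -0.29567103  0.1044626 ] [ 0.86000976  0.83343541 -1.33089857]
```

View pics/c9.png

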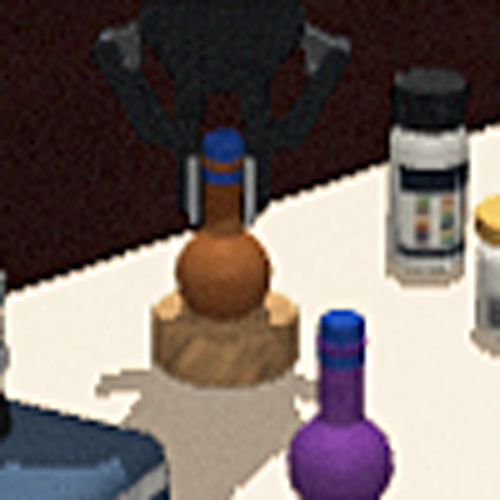

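View pics/w4.png

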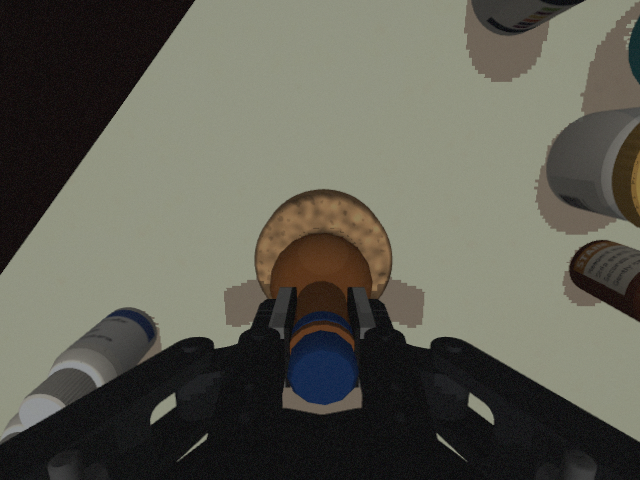

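Bulb (321) and cork (323) are centred. Lowering the last millimetres slowly.

Emit:
move_arm --rows "0.001 0 0 0 0 0 1; 0.001 0 0 0 0 0 1; 0.001 0 0 0 0 0 1; 0.001 0 0 0 0 0 1; 0.001 0 0 0 0 0 1; 0.001 0 0 0 0 0 1; 0 0 0 0 0 0 1"

```text
t: 8.33
ee_pos: [0.4334, -0.2962, 0.0991]
ee_rot: [-1.209, 1.209, 1.209]
contact_force: [1.1, 0.2, -0.8]
finger_gap: 0.246
```

Emit:
move_arm --rows "0.001 0 0 0 0 0 1; 0 0 0 0 0 0 1; 0 0 0 0 0 0 1"

```text
t: 8.58
ee_pos: [0.4336, -0.2963, 0.0985]
ee_rot: [-1.21, 1.209, 1.209]
contact_force: [-0.8, -0.3, 0.4]
finger_gap: 0.243
```

Emit:
move_arm --rows "0.001 0 0 0 0 0 1; 0 0 0 0 0 0 1; 0 0 0 0 0 0 1"

```text
t: 8.83
ee_pos: [0.4337, -0.2966, 0.0981]
ee_rot: [-1.21, 1.209, 1.209]
contact_force: [-1.6, -0.9, 5.7]
finger_gap: 0.247
```

Run:
```python
from h import *
s=readout.read_state(); print(s['t'],s['ee_pos'],s['contact_force'])
save('side','d5');save('scene','s5')
o=[]
for n,x,y in [('s5',370,220),('d5',290,180)]:
    im=cv2.imread(f'pics/{n}.png')[y:y+100,x:x+80]; o.append(cv2.resize(im,None,fx=5,fy=5,interpolation=cv2.INTER_CUBIC))
cv2.imwrite('pics/c10.png',np.hstack(o))
```

```text
8.8333 [ 0.43366318 -0.29661415  0.09812559] [-1.5525807  -0.88384433  5.6657432 ]
```

View pics/c10.png

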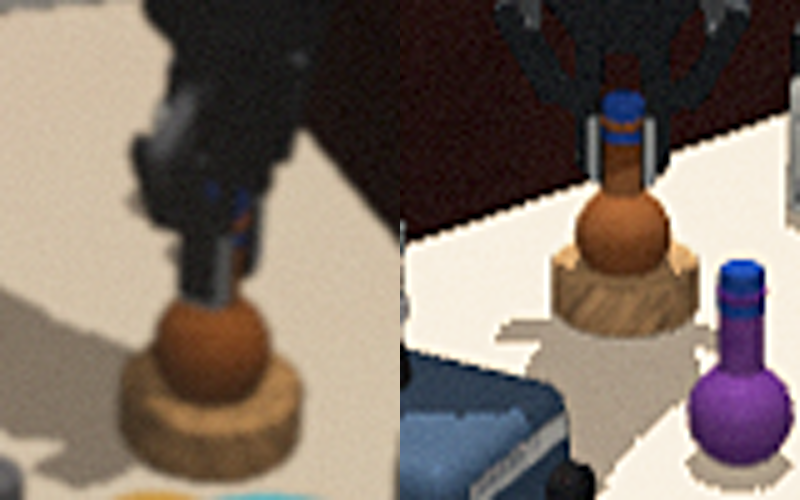

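Contact force +5.7 N at the expected height; the bulb sits in the cork seat in both views. Releasing, then rising straight up.

Emit:
move_arm --rows "0 0 0 0 0 0 0.4; 0 0 0 0 0 0 0.2; 0 0 0 0 0 0 0; 0 0 0 0 0 0 -0.3; 0 0 0 0 0 0 -0.6; 0 0 0 0 0 0 -1; 0 0 0 0 0 0 -1; 0 0 0 0 0 0 -1"

```text
t: 9.6
ee_pos: [0.4336, -0.2962, 0.0973]
ee_rot: [-1.209, 1.209, 1.209]
contact_force: [-0.0, -0.1, -1.0]
finger_gap: 1.001
```

Emit:
move_arm --rows "-0.01 0 0 0 0 0 -1; -0.02 0 0 0 0 0 -1; -0.03 0 0 0 0 0 -1; -0.03 0 0 0 0 0 -1; -0.03 0 0 0 0 0 -1; -0.03 0 0 0 0 0 -1; -0.03 0 0 0 0 0 -1; -0.03 0 0 0 0 0 -1; -0.02 0 0 0 0 0 -1; 0 0 0 0 0 0 -1"

```text
t: 10.43
ee_pos: [0.435, -0.2972, 0.3338]
ee_rot: [-1.218, 1.205, 1.2]
contact_force: [0.8, 0.0, -1.2]
finger_gap: 1.001
```

Run:
```python
from h import *
s=readout.read_state(); print(s['t'],s['ee_pos'],s['contact_force'])
save('side','d6');save('scene','s6')
o=[]
for n,x,y in [('s6',370,220),('d6',290,180)]:
    im=cv2.imread(f'pics/{n}.png')[y:y+100,x:x+80]; o.append(cv2.resize(im,None,fx=5,fy=5,interpolation=cv2.INTER_CUBIC))
cv2.imwrite('pics/c11.png',np.hstack(o))
```

```text
10.4333 [ 0.43498324 -0.29724708  0.33376078] [ 0.7688367   0.03101809 -1.22494887]
```

View pics/c11.png

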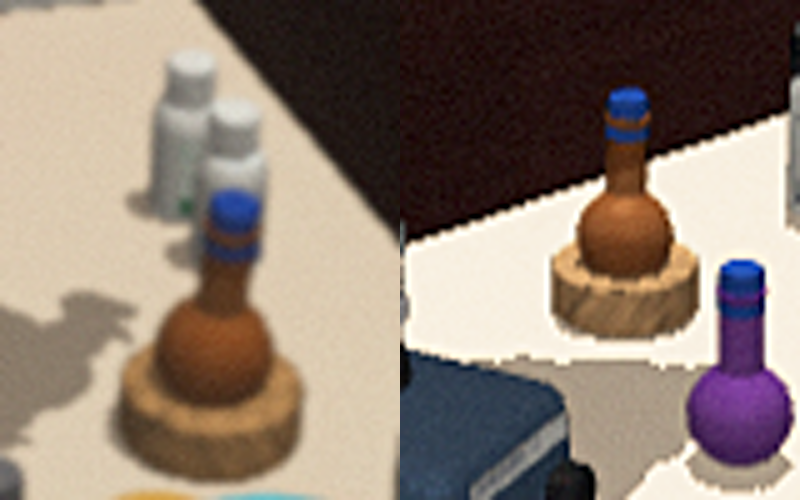

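View pics/d6.png

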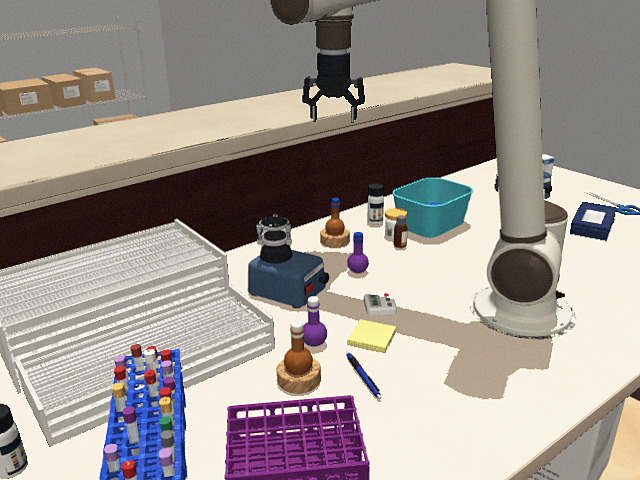

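Run:
```python
from h import *
t,e=tri([('scene',(417.2,259.6)),('side',(335.6,198.8))]); b,e2=tri([('scene',(413,289.8)),('side',(335.1,227))]); print(t,b,e,e2, t-b)
# predicted for upright at cork
for n in ('scene','side'): print(n,proj(n,[[b[0],b[1],.1185],[b[0],b[1],.042]]))
s=readout.read_state(); print(s['ee_pos'],s['ee_rot'],R.from_rotvec(s['ee_rot']).as_matrix().round(4))
```

```text
[ 0.43001426 -0.30407938  0.11929584] [ 0.4313163  -0.29849022  0.04259376] [np.float64(0.0007853750126028574), np.float64(0.0007853750126028724)] [np.float64(0.001040876065128102), np.float64(0.0010408760651281481)] [-0.00130204 -0.00558915  0.07670208]
scene [[414.77038276 259.2301946 ]
 [412.71157652 290.44892362]]
side [[334.67635205 199.60310381]
 [334.85744697 226.89371632]]
[ 0.43343665 -0.29605707  0.32861377] [-1.21056712  1.20760269  1.2070983 ] [[ 2.6e-03 -1.0e+00  1.0e-04]
 [-3.0e-04  1.0e-04  1.0e+00]
 [-1.0e+00 -2.6e-03 -3.0e-04]]
```

The blue flask stands in the cork but leans: the stopper is at (417.2,259.6) in the scene view against (414.8,259.2) for upright, about 4° toward −y. I'll straighten it with the jaws turned across y.

Run:
```python
from h import *
s=readout.read_state(); print(s['q'])
# check tilt prior in s3
b=[.4295,-.2987,.2639]; print(proj('scene',[b,[b[0],b[1],b[2]+.0765]]),proj('side',[b,[b[0],b[1],b[2]+.0765]]))
```

```text
[-2.90136419e-01  1.66973556e-01 -1.12276881e-01 -4.40920066e-04
 -1.28901098e+00  2.90160503e-01]
[[418.68055438 194.86663044]
 [421.07649269 157.6176901 ]] [[335.04528555 144.53016415]
 [334.84882699 113.7749402 ]]
```

Emit:
move_arm --rows "0 0.0025 -0.0025 -0.12 0 0 -1; 0 0 0 -0.12 0 0 -1; 0 0 0 -0.12 0 0 -1; 0 0 0 -0.12 0 0 -1; 0 0 0 -0.12 0 0 -1; 0 0 0 -0.12 0 0 -1; 0 0 0 -0.12 0 0 -1; 0 0 0 -0.12 0 0 -1; 0 0 0 -0.12 0 0 -1; 0 0 0 -0.12 0 0 -1; 0 0 0 -0.12 0 0 -1; 0 0 0 -0.12 0 0 -1"

```text
t: 11.53
ee_pos: [0.4303, -0.2984, 0.3258]
ee_rot: [-2.153, 0.134, 2.16]
contact_force: [0.3, 0.1, -0.0]
finger_gap: 1.001
```

Emit:
move_arm --rows "0.02 0 0 -0.12 0 0 -1; 0.025 0 0 -0.0108 0 0 -1; 0.025 0 0 0 0 0 -1; 0.025 0 0 0 0 0 -1; 0.025 0 0 0 0 0 -1; 0.01 0 0 0 0 0 -1; 0 0 0 0 0 0 -1"

```text
t: 12.12
ee_pos: [0.4289, -0.2979, 0.1939]
ee_rot: [-2.211, -0.003, 2.228]
contact_force: [-0.5, 0.3, -0.4]
finger_gap: 1.001
```

Run:
```python
from h import *
s=readout.read_state(); print(s['t'],s['ee_pos'],s['contact_force'],R.from_rotvec(s['ee_rot']).as_matrix().round(4))
save('wrist','w7'); b=[.4313,-.2985]
print(proj('wrist',[b+[.042],b+[.1185],[.430,-.304,.1185]],s))
```

```text
12.1167 [ 0.42889715 -0.29787995  0.19389113] [-0.49337021  0.25037183 -0.43664294] [[-7.6e-03 -5.0e-04 -1.0e+00]
 [ 3.1e-03 -1.0e+00  5.0e-04]
 [-1.0e+00 -3.1e-03  7.6e-03]]
[[322.44696417 227.36715235]
 [322.20598598 259.62879816]
 [332.13791829 261.86524067]]
```

View pics/w7.png

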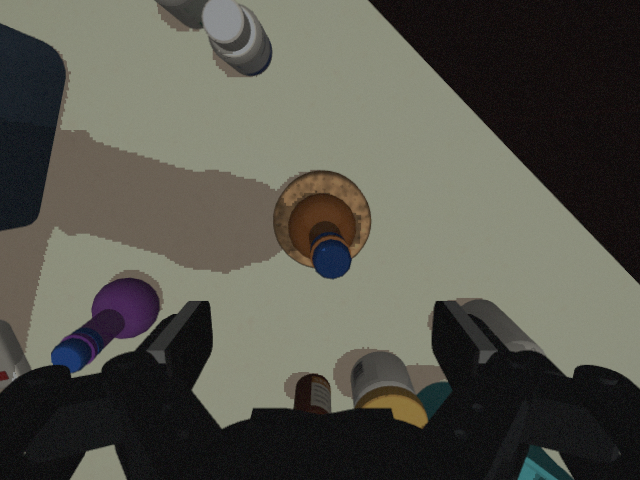

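Confirmed from above: stopper (332,258) is right of the bulb/cork centre (322,222). Descending and closing softly to bring the neck upright.

Emit:
move_arm --rows "0.015 0 0 0 0 0 -1; 0.02 0 0 0 0 0 -1; 0.02 0 0 0 0 0 -1; 0.02 0 0 0 0 0 -1; 0.014 0 0 0 0 0 -1; 0.006 0 0 0 0 0 -1; 0 0 0 0 0 0 -0.5; 0 0 0 0 0 0 0; 0 0 0 0 0 0 0.2; 0 0 0 0 0 0 0.3; 0 0 0 0 0 0 0.35; 0 0 0 0 0 0 0.4" --newtons 20

```text
t: 13.17
ee_pos: [0.4314, -0.2989, 0.103]
ee_rot: [2.223, -0.001, -2.22]
contact_force: [-0.0, 0.4, -1.1]
finger_gap: 0.3
```

Emit:
move_arm --rows "0 0 0 0 0 0 0.44; 0 0 0 0 0 0 0.47; 0 0 0 0 0 0 0.5; 0 0 0 0 0 0 0.54; 0 0 0 0 0 0 0.6; 0 0 0 0 0 0 0.8; 0 0 0 0 0 0 1; 0 0 0 0 0 0 1"

```text
t: 13.83
ee_pos: [0.4311, -0.2985, 0.1026]
ee_rot: [-2.222, -0.0, 2.221]
contact_force: [-0.0, 4.3, 4.7]
finger_gap: 0.252
```

Run:
```python
from h import *
s=readout.read_state(); print(s['t'],s['ee_pos'],s['contact_force'],s['torque'],R.from_rotvec(s['ee_rot']).as_matrix()[:,0].round(4))
save('scene','s8');save('wrist','w8')
im=cv2.imread('pics/s8.png')[220:330,360:460]; cv2.imwrite('pics/c12.png',cv2.resize(im,None,fx=5,fy=5,interpolation=cv2.INTER_CUBIC))
```

```text
13.8333 [ 0.43113984 -0.29849629  0.10255105] [-0.0248076   4.3084473   4.72448522] [ 1.55708457  0.00516247 -0.0408873 ] [ 2.e-04  2.e-04 -1.e+00]
```

View pics/c12.png

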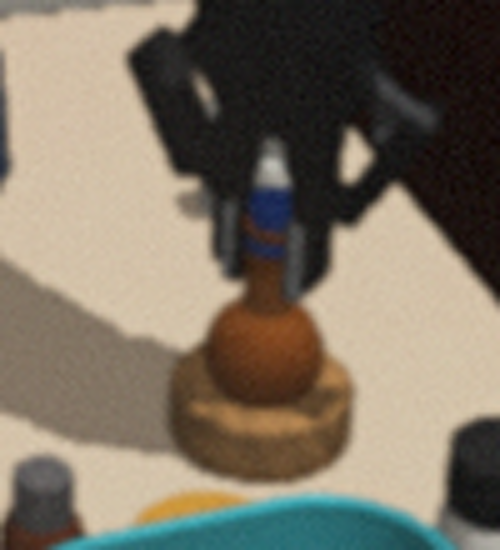

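View pics/w8.png

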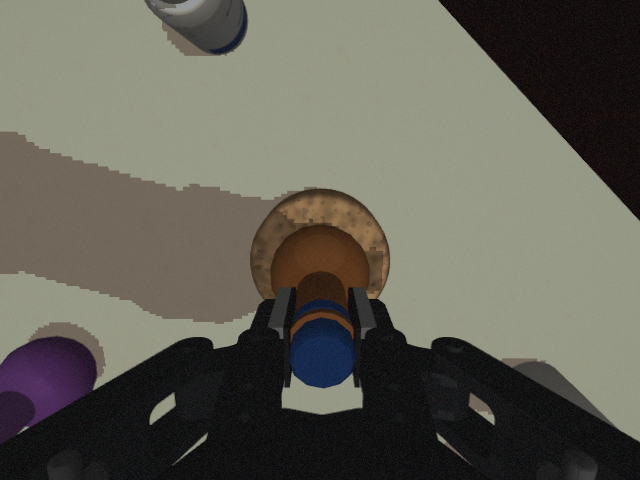

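Neck is upright now (stopper 322, bulb 320, cork 320), but 4.3 N side load remains. Lifting slightly to unload and then reseat.

Emit:
move_arm --rows "-0.002 0 0 0 0 0 1; -0.002 0 0 0 0 0 1; -0.002 0 0 0 0 0 1; -0.002 0 0 0 0 0 1; 0 0 0 0 0 0 1; 0 0 0 0 0 0 1" --newtons 30

```text
t: 14.43
ee_pos: [0.431, -0.2989, 0.1103]
ee_rot: [-2.222, 0.0, 2.221]
contact_force: [-0.1, 0.4, -1.6]
finger_gap: 0.249
```

Run:
```python
from h import *
s=readout.read_state(); print(s['t'],s['ee_pos'],s['contact_force'],s['torque'],R.from_rotvec(s['ee_rot']).as_matrix()[:,0].round(4))
save('scene','s9');save('wrist','w9');save('side','d9')
a=cv2.resize(cv2.imread('pics/s9.png')[220:320,370:450],None,fx=5,fy=5,interpolation=cv2.INTER_CUBIC)
b=cv2.resize(cv2.imread('pics/d9.png')[170:270,300:370],None,fx=5,fy=5,interpolation=cv2.INTER_CUBIC)
cv2.imwrite('pics/c13.png',np.hstack([a,b]))
cv2.imwrite('pics/c14.png',cv2.resize(cv2.imread('pics/w9.png')[180:400,230:410],None,fx=2.7,fy=2.7,interpolation=cv2.INTER_CUBIC))
```

```text
14.4333 [ 0.43095872 -0.29887772  0.11032852] [-0.12475751  0.43513195 -1.58234679] [0.01910424 0.01758338 0.00315065] [ 1.e-04 -1.e-04 -1.e+00]
```

View pics/c13.png

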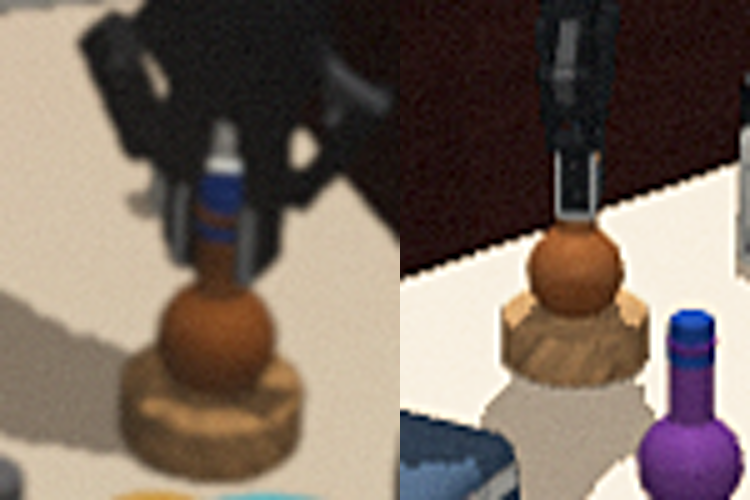

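View pics/c14.png

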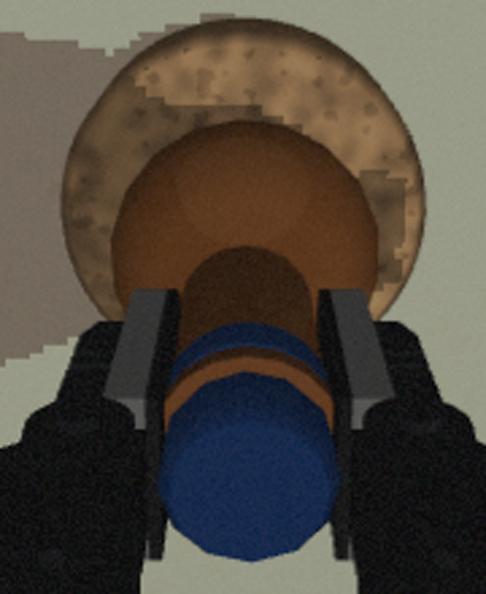

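Run:
```python
from h import *
x,e=tri([('scene',(413.2,287.6)),('side',(335.3,223.8))]); print(x,e)
x,e=tri([('scene',(412.2,296.5)),('side',(335.1,232.7))]); print('cork',x,e)
for z in (.047,.049,.051): print(proj('scene',[[.4311,-.2985,z]]),proj('side',[[.4311,-.2985,z]]))
```

```text
[ 0.43020009 -0.29970473  0.05029853] [np.float64(6.479364617746843e-05), np.float64(6.479364617742223e-05)]
cork [ 0.43108043 -0.29802868  0.02602804] [np.float64(0.000578625857794202), np.float64(0.0005786258577939532)]
[[412.8010168  288.51381843]] [[334.92850211 225.14570954]]
[[412.85364652 287.71756387]] [[334.92391865 224.44447656]]
[[412.90634736 286.92009912]] [[334.91932873 223.74249404]]
```

Emit:
move_arm --rows "0.001 -0.0007 -0.0005 0 0 0 1; 0.001 0 0 0 0 0 1; 0.001 0 0 0 0 0 1; 0.001 0 0 0 0 0 1; 0.001 0 0 0 0 0 1; 0.001 0 0 0 0 0 1; 0.001 0 0 0 0 0 1; 0 0 0 0 0 0 1; 0 0 0 0 0 0 1"

```text
t: 15.33
ee_pos: [0.4315, -0.298, 0.1033]
ee_rot: [-2.221, 0.0, 2.221]
contact_force: [0.7, 0.6, -1.2]
finger_gap: 0.246
```

Emit:
move_arm --rows "0.0007 0 0 0 0 0 1; 0 0 0 0 0 0 1; 0 0 0 0 0 0 1"

```text
t: 15.58
ee_pos: [0.4316, -0.2981, 0.103]
ee_rot: [2.221, -0.0, -2.221]
contact_force: [-1.0, -0.4, 2.5]
finger_gap: 0.247
```

Emit:
move_arm --rows "0.0003 0 0 0 0 0 1; 0 0 0 0 0 0 1; 0 0 0 0 0 0 1"

```text
t: 15.83
ee_pos: [0.4316, -0.2981, 0.1029]
ee_rot: [2.221, -0.0, -2.221]
contact_force: [-2.3, 0.7, 5.6]
finger_gap: 0.246
```

Run:
```python
from h import *
s=readout.read_state(); print(s['t'],s['ee_pos'],s['contact_force'],s['torque'])
```

```text
15.8333 [ 0.43160792 -0.29814202  0.10290663] [-2.33620531  0.73727303  5.55639475] [0.24383426 0.50907296 0.02912973]
```

Emit:
move_arm --rows "-0.001 0 0.0007 0 0 0 1; 0 0 0 0 0 0 1; 0.0005 0 0 0 0 0 1; 0.0005 0 0 0 0 0 1; 0 0 0 0 0 0 1; 0 0 0 0 0 0 1"

```text
t: 16.33
ee_pos: [0.4311, -0.2982, 0.1027]
ee_rot: [2.222, -0.0, -2.22]
contact_force: [-0.8, -0.7, 4.2]
finger_gap: 0.252
```

Run:
```python
from h import *
s=readout.read_state(); print(s['t'],s['ee_pos'],s['contact_force'],s['torque'])
```

```text
16.3333 [ 0.43113616 -0.29821843  0.10265033] [-0.82401605 -0.74510487  4.20344068] [-0.08562561  0.28590754  0.00638878]
```

Side loads are down to under 1 N with ~4 N vertical. Releasing and rising.

Emit:
move_arm --rows "0 0 0 0 0 0 0.5; 0 0 0 0 0 0 0.4; 0 0 0 0 0 0 0.2; 0 0 0 0 0 0 -0.3; 0 0 0 0 0 0 -0.7; 0 0 0 0 0 0 -1; 0 0 0 0 0 0 -1; 0 0 0 0 0 0 -1; -0.01 0 0 0 0 0 -1; -0.02 0 0 0 0 0 -1; -0.03 0 0 0 0 0 -1; -0.03 0 0 0 0 0 -1"

```text
t: 17.33
ee_pos: [0.4303, -0.2979, 0.1935]
ee_rot: [-2.219, -0.0, 2.223]
contact_force: [0.8, -0.1, -0.9]
finger_gap: 0.999
```

Run:
```python
from h import *
s=readout.read_state(); print(s['t'],s['ee_pos'],s['contact_force'],s['finger_gap'])
save('scene','s10');s=readout.read_state();save('wrist','w10');
cv2.imwrite('pics/c15.png',cv2.resize(cv2.imread('pics/s10.png')[220:330,370:460],None,fx=5,fy=5,interpolation=cv2.INTER_CUBIC))
b=[.4313,-.2985]; print(proj('wrist',[b+[.042],b+[.1185]],s))
```

```text
17.3333 [ 0.43029587 -0.29788626  0.19351956] [ 0.78246939 -0.0859325  -0.92577988] 0.9994839613247952
[[318.05364203 235.2172139 ]
 [317.55020335 266.58695477]]
```

View pics/c15.png

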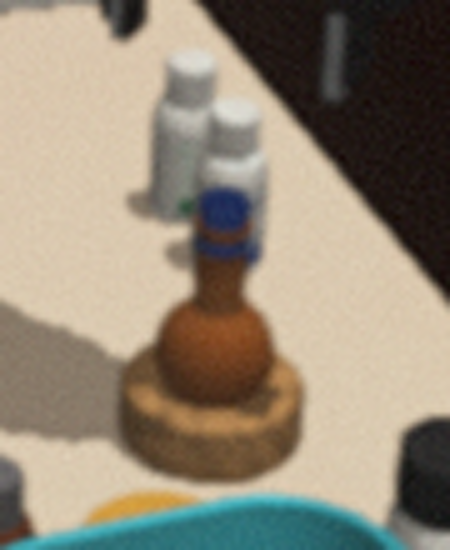

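View pics/w10.png

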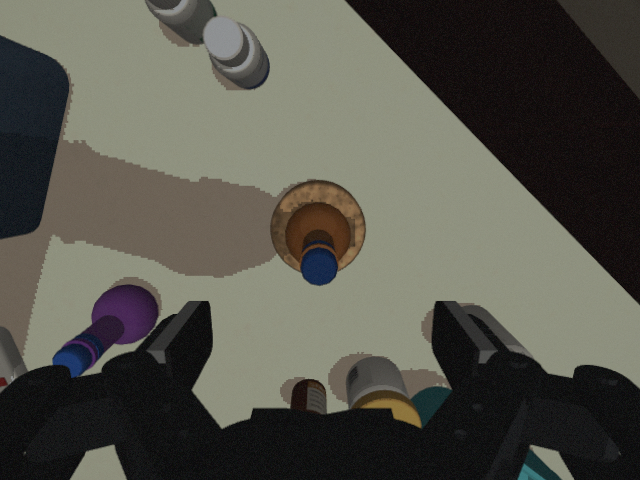

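Blue flask now stands upright (stopper (319,265), predicted (318,267); scene x 414.8 as predicted). On to the white flask.

Emit:
move_arm --rows "-0.03 0 0 0 0 0 -1; -0.035 -0.015 0 0 0 0 -1; -0.025 -0.03 0 0 0 0 -1; -0.01 -0.038 0 0 0 0 -1; 0 -0.04 0 0 0 0 -1; 0 -0.04 0 0 0 0 -1; 0 -0.04 0 0 0 0 -1; 0 -0.04 0 0 0 0 -1; 0 -0.04 0 0 0 0 -1; 0 -0.04 0 0 0 0 -1; 0 -0.04 0 0 0 0 -1; 0 -0.04 0 0 0 0 -1"

```text
t: 18.43
ee_pos: [0.43, 0.1068, 0.2929]
ee_rot: [-2.222, -0.001, 2.22]
contact_force: [1.1, -0.6, 0.1]
finger_gap: 1.001
```

Emit:
move_arm --rows "0 -0.04 0 0 0 0 -1; 0 -0.04 0 0 0 0 -1; 0 -0.036 0 0 0 0 -1; 0 -0.03 0 0 0 0 -1; 0 -0.02 0 0 0 0 -1; 0 -0.01 0 0 0 0 -1; 0 0 0 0 0 0 -1; 0 0 0 0 0 0 -1"

```text
t: 19.1
ee_pos: [0.4306, 0.2805, 0.2922]
ee_rot: [2.22, -0.0, -2.222]
contact_force: [-0.2, -0.3, -0.3]
finger_gap: 1.003
```

Run:
```python
from h import *
s=readout.read_state(); print(s['t'],s['q'],s['ee_pos'],s['contact_force'],R.from_rotvec(s['ee_rot']).as_matrix().round(4))
save('wrist','w11')
b=[.430,.2815]; print(proj('wrist',[b+[.042],b+[.1185]],s))
```

```text
19.1 [ 8.93563289e-01  1.69656427e-01 -2.00298373e-01 -9.87822972e-05
 -1.20178908e+00  6.77508516e-01] [0.43055102 0.28047669 0.29216343] [-0.1908622  -0.33253861 -0.26745995] [[-7.e-04  2.e-04 -1.e+00]
 [-7.e-04 -1.e+00 -2.e-04]
 [-1.e+00  7.e-04  7.e-04]]
[[320.06428534 209.24781491]
 [319.66649261 226.11211566]]
```

View pics/w11.png

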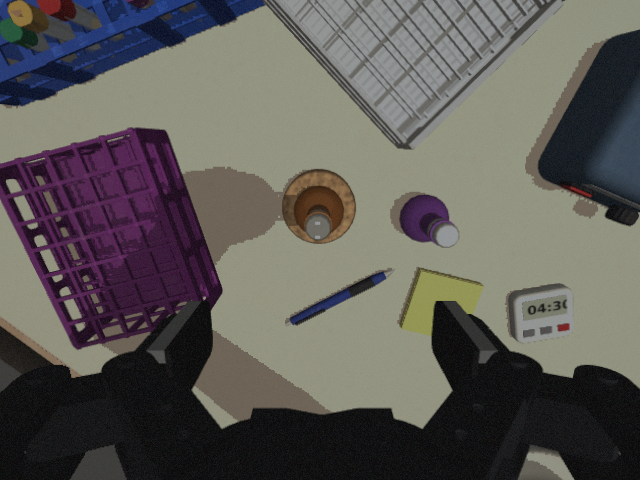

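Run:
```python
from h import *
s=readout.read_state()
for z in (0,.05,.08): print(z,[atz('wrist',p,z,s).round(3)[:2] for p in [(167,128),(218,290),(205,240)]])
print(atz('wrist',(318,226.3),.1185,s), atz('wrist',(319.5,206),.028,s))
s=readout.read_state(); print(s['ee_pos'])
```

```text
0 [array([0.51 , 0.443]), array([0.325, 0.404]), array([0.387, 0.414])]
0.05 [array([0.508, 0.423]), array([0.346, 0.388]), array([0.4  , 0.398])]
0.08 [array([0.507, 0.411]), array([0.358, 0.379]), array([0.408, 0.388])]
[0.4299389  0.28234617 0.1185    ] [0.43103244 0.28165756 0.028     ]
[0.43064176 0.27993323 0.29232725]
```

Stopper at (318,226) vs. predicted (320,226): shifting 2 mm in y while descending; the purple rack and purple flask stay clear of the fingers.

Emit:
move_arm --rows "0.01 -0.0018 0.0005 0 0 0 -1; 0.02 0 0 0 0 0 -1; 0.025 0 0 0 0 0 -1; 0.025 0 0 0 0 0 -1; 0.025 0 0 0 0 0 -1; 0.025 0 0 0 0 0 -1; 0.025 0 0 0 0 0 -1; 0.02 0 0 0 0 0 -1; 0.015 0 0 0 0 0 -1; 0.0045 0 0 0 0 0 -1; 0 0 0 0 0 0 -1; 0 0 0 0 0 0 -1"

```text
t: 20.15
ee_pos: [0.4307, 0.2825, 0.0983]
ee_rot: [-2.222, 0.0, 2.22]
contact_force: [-1.0, 0.3, 0.3]
finger_gap: 1.003
```

Run:
```python
from h import *
s=readout.read_state(); print(s['t'],s['ee_pos'],s['contact_force'])
```

```text
20.15 [0.43072936 0.28246523 0.09831429] [-1.04144385  0.28001805  0.25461891]
```

Emit:
move_arm --rows "0.001 0 0 0 0 0 -0.3; 0 0 0 0 0 0 0.1; 0 0 0 0 0 0 0.3; 0 0 0 0 0 0 0.4; 0 0 0 0 0 0 0.45; 0 0 0 0 0 0 0.5; 0 0 0 0 0 0 0.6; 0 0 0 0 0 0 0.8; 0 0 0 0 0 0 1; 0 0 0 0 0 0 1; 0 0 0 0 0 0 1" --newtons 60

```text
t: 21.07
ee_pos: [0.4306, 0.2833, 0.0973]
ee_rot: [-2.222, -0.001, 2.22]
contact_force: [-1.5, 0.9, 5.6]
finger_gap: 0.24
```

Run:
```python
from h import *
s=readout.read_state(); print(s['t'],s['ee_pos'],s['contact_force'],s['torque'],s['finger_gap'])
```

```text
21.0667 [0.4305821  0.28326565 0.09727881] [-1.50389183  0.9359662   5.63885169] [0.43875976 0.50900056 0.01996741] 0.24005521609298994
```

Emit:
move_arm --rows "-0.002 0 0 0 0 0 1; -0.005 0 0 0 0 0 1; -0.012 0 0 0 0 0 1; -0.022 0 0 0 0 0 1; -0.028 0 0 0 0 0 1; -0.03 0 0 0 0 0 1; -0.03 0 0 0 0 0 1; -0.03 0 0 0 0 0 1; -0.022 0 0 0 0 0 1; -0.015 0 0 0 0 0 1; -0.005 0 0 0 0 0 1; 0 0 0 0 0 0 1"

```text
t: 22.07
ee_pos: [0.4303, 0.2826, 0.2985]
ee_rot: [-2.222, -0.001, 2.22]
contact_force: [0.0, 0.2, -1.3]
finger_gap: 0.241
```

Emit:
move_arm --rows "0 0.005 -0.002 0 0 0 1; 0 0.015 -0.005 0 0 0 1; 0 0.028 -0.009 0 0 0 1; 0 0.035 -0.011 0 0 0 1; 0 0.035 -0.011 0 0 0 1; 0 0.036 -0.011 0 0 0 1; 0 0.036 -0.011 0 0 0 1; 0 0.036 -0.011 0 0 0 1; 0 0.036 -0.011 0 0 0 1; 0 0.028 -0.009 0 0 0 1; 0 0.02 -0.007 0 0 0 1; 0 0.008 -0.003 0 0 0 1"

```text
t: 23.07
ee_pos: [0.5308, -0.0382, 0.2954]
ee_rot: [-2.215, 0.005, 2.226]
contact_force: [0.3, 0.4, -1.8]
finger_gap: 0.241
```

Emit:
move_arm --rows "0 0.0025 -0.0015 0 0 0 1; 0 0 0 0 0 0 1; 0 0 0 0 0 0 1; 0 0 0 0 0 0 1"

```text
t: 23.4
ee_pos: [0.5325, -0.0368, 0.2976]
ee_rot: [2.22, 0.002, -2.221]
contact_force: [0.7, 1.1, -1.8]
finger_gap: 0.24
```

Run:
```python
from h import *
s=readout.read_state(); print(s['t'],s['ee_pos'],s['contact_force'],s['torque'],s['finger_gap'])
save('scene','s12'); s=readout.read_state(); print(s['ee_pos'],R.from_rotvec(s['ee_rot']).as_matrix()[:,0]); save('wrist','w12'); save('side','d12')
s=readout.read_state(); print(s['ee_pos'])
a=cv2.resize(cv2.imread('pics/s12.png')[120:230,290:380],None,fx=5,fy=5,interpolation=cv2.INTER_CUBIC)
b=cv2.resize(cv2.imread('pics/d12.png')[130:240,240:310],None,fx=5,fy=5,interpolation=cv2.INTER_CUBIC)
cv2.imwrite('pics/c16.png',np.hstack([a,b]))
```

```text
23.4 [ 0.53249677 -0.03675009  0.2975566 ] [ 0.69365339  1.10618238 -1.83239439] [-0.01606773  0.01216517  0.0051141 ] 0.23967249367143734
[ 0.53255226 -0.03666122  0.29773048] [-2.23934039e-04  1.46475489e-04 -9.99999964e-01]
[ 0.53266019 -0.03679456  0.29794383]
```

View pics/c16.png

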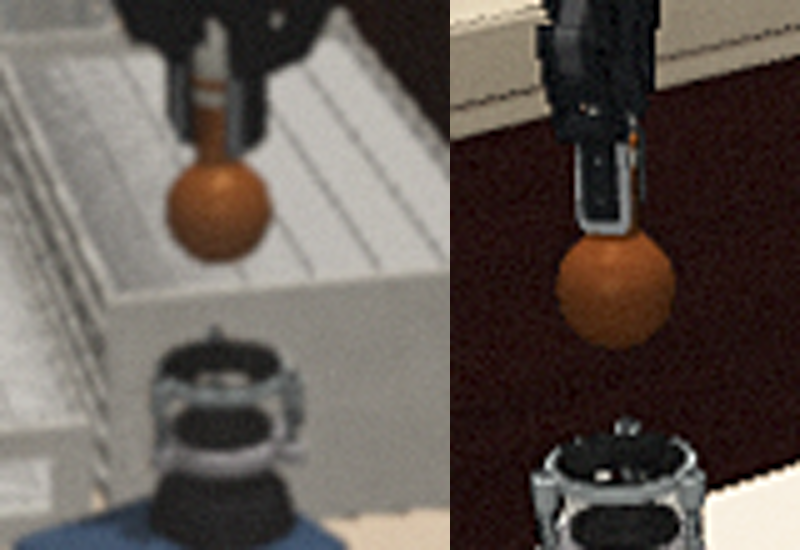

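View pics/w12.png

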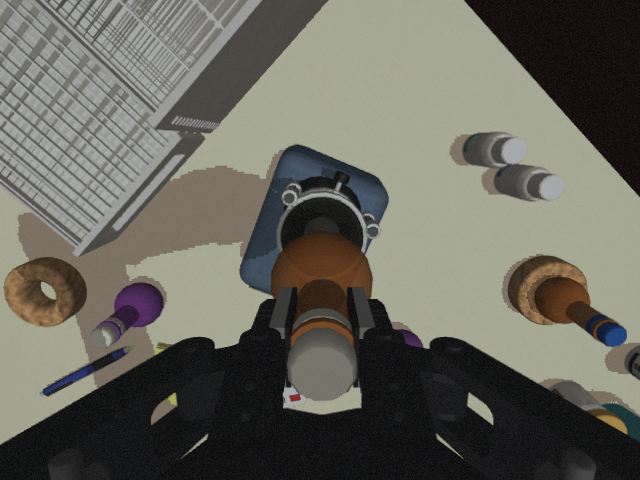

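Run:
```python
from h import *
b,e=tri([('scene',(333.8,162.2)),('side',(273.2,187.8))]); print('bulb',b,e)
r,e=tri([('scene',(334.2,194)),('side',(274.7,222.4))]); print('rim',r,e)
# overlay
a=np.linspace(0,2*np.pi,80)
C=lambda x,y,z,r: np.c_[x+r*np.cos(a),y+r*np.sin(a),z+0*a]
o=[]
for n,f,x0,y0,w,h in [('scene','s12',305,180,60,60),('side','d12',245,205,60,60)]:
    im=cv2.imread(f'pics/{f}.png')[y0:y0+h,x0:x0+w]; s=6; im=cv2.resize(im,None,fx=s,fy=s,interpolation=cv2.INTER_CUBIC)
    for c in [C(.533,-.0385,.164,.0325),C(.533,-.0385,.164,.025)]:
        cv2.polylines(im,[((proj(n,c)-[x0,y0]+.5)*s).round().astype(int)],True,(0,255,0),1)
    o.append(im)
st=readout.read_state()
im=cv2.imread('pics/w12.png')[160:310,230:410]; im=cv2.resize(im,None,fx=2.4,fy=2.4)
for c in [C(.533,-.0385,.164,.0325),C(.533,-.0385,.164,.025)]:
    cv2.polylines(im,[((proj('wrist',c,st)-[230,160]+.5)*2.4).round().astype(int)],True,(0,255,0),1)
cv2.imwrite('pics/c17.png',np.hstack(o)); cv2.imwrite('pics/c18.png',im)
```

```text
bulb [ 0.53133797 -0.03840245  0.24182726] [np.float64(0.0001746996430484728), np.float64(0.0001746996430485476)]
rim [ 0.53190862 -0.03855171  0.16205893] [np.float64(6.727944632559576e-05), np.float64(6.72794463255802e-05)]
```

View pics/c17.png

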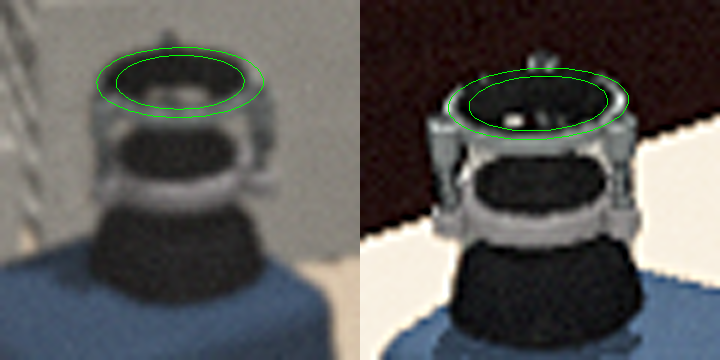

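View pics/c18.png

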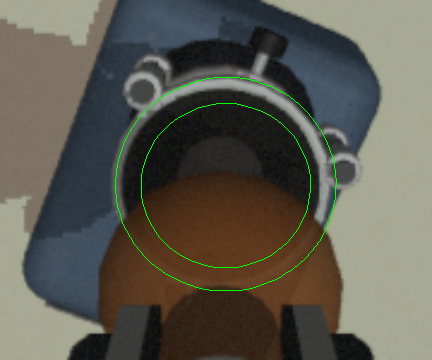

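Bulb and ring agree in y; bulb is ~1 mm low in x. Correcting and lowering to ~6 mm above seating.

Emit:
move_arm --rows "0.004 0 -0.001 0 0 0 1; 0.008 0 0 0 0 0 1; 0.01 0 0 0 0 0 1; 0.01 0 0 0 0 0 1; 0.01 0 0 0 0 0 1; 0.008 0 0 0 0 0 1; 0.006 0 0 0 0 0 1; 0.003 0 0 0 0 0 1; 0 0 0 0 0 0 1; 0 0 0 0 0 0 1"

```text
t: 24.38
ee_pos: [0.5341, -0.0378, 0.239]
ee_rot: [2.222, -0.0, -2.221]
contact_force: [0.3, -0.0, -1.2]
finger_gap: 0.243
```

Run:
```python
from h import *
s=readout.read_state(); print(s['t'],s['ee_pos'],s['contact_force'],s['torque'])
save('scene','s13');  save('side','d13')
a=cv2.resize(cv2.imread('pics/s13.png')[140:240,290:380],None,fx=5,fy=5,interpolation=cv2.INTER_CUBIC)
b=cv2.resize(cv2.imread('pics/d13.png')[160:260,240:310],None,fx=5,fy=5,interpolation=cv2.INTER_CUBIC)
cv2.imwrite('pics/c19.png',np.hstack([a,b]))
```

```text
24.3833 [ 0.53407091 -0.03776305  0.2389618 ] [ 0.2714468  -0.02869123 -1.24019588] [-0.01700215 -0.02056347 -0.00109271]
```

View pics/c19.png

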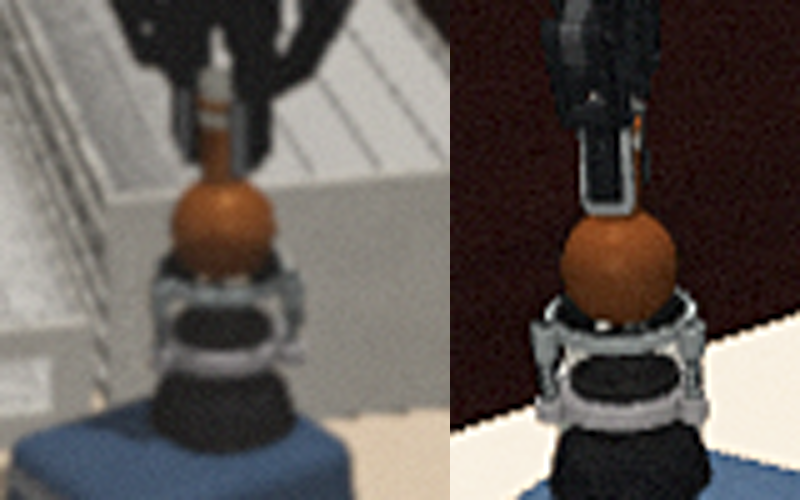

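Bulb at 334.7 (scene) and 273.9 (side), where the blue one sat at 334.5 / 273.5. Lowering slowly.

Emit:
move_arm --rows "0.001 0 0 0 0 0 1; 0.001 0 0 0 0 0 1; 0.001 0 0 0 0 0 1; 0.001 0 0 0 0 0 1; 0 0 0 0 0 0 1; 0 0 0 0 0 0 1"

```text
t: 24.98
ee_pos: [0.5338, -0.0377, 0.2348]
ee_rot: [2.221, -0.0, -2.221]
contact_force: [0.3, -0.0, -1.3]
finger_gap: 0.245
```

Emit:
move_arm --rows "0.001 0 0 0 0 0 1; 0 0 0 0 0 0 1; 0 0 0 0 0 0 1"

```text
t: 25.23
ee_pos: [0.5338, -0.0377, 0.2338]
ee_rot: [2.221, -0.0, -2.222]
contact_force: [0.9, 0.3, -1.6]
finger_gap: 0.241
```

Emit:
move_arm --rows "0.001 0 0 0 0 0 1; 0 0 0 0 0 0 1; 0 0 0 0 0 0 1"

```text
t: 25.48
ee_pos: [0.5338, -0.0377, 0.2328]
ee_rot: [2.221, -0.0, -2.222]
contact_force: [0.1, 0.6, -0.9]
finger_gap: 0.242
```

Emit:
move_arm --rows "0.001 0 0 0 0 0 1; 0 0 0 0 0 0 1; 0 0 0 0 0 0 1"

```text
t: 25.73
ee_pos: [0.5341, -0.0376, 0.2322]
ee_rot: [2.222, 0.0, -2.22]
contact_force: [-0.7, -0.4, 0.9]
finger_gap: 0.238
```

Emit:
move_arm --rows "0.001 0 0 0 0 0 1; 0 0 0 0 0 0 1; 0 0 0 0 0 0 1"

```text
t: 25.98
ee_pos: [0.5342, -0.0376, 0.2312]
ee_rot: [2.223, 0.0, -2.22]
contact_force: [0.7, 1.7, 2.4]
finger_gap: 0.242
```

Emit:
move_arm --rows "0.001 0 0 0 0 0 1; 0 0 0 0 0 0 1; 0 0 0 0 0 0 1"

```text
t: 26.23
ee_pos: [0.5342, -0.0376, 0.2301]
ee_rot: [2.222, 0.0, -2.22]
contact_force: [0.3, 1.3, 2.8]
finger_gap: 0.244
```

Run:
```python
from h import *
s=readout.read_state(); print(s['t'],s['ee_pos'],s['contact_force'],s['torque'])
save('scene','s14');  save('side','d14')
a=cv2.resize(cv2.imread('pics/s14.png')[140:240,290:380],None,fx=5,fy=5,interpolation=cv2.INTER_CUBIC)
b=cv2.resize(cv2.imread('pics/d14.png')[160:260,240:310],None,fx=5,fy=5,interpolation=cv2.INTER_CUBIC)
cv2.imwrite('pics/c20.png',np.hstack([a,b]))
```

```text
26.2333 [ 0.53415987 -0.03760721  0.23008292] [0.25143206 1.25452173 2.82114613] [ 0.36350724 -0.07415459 -0.05923425]
```

View pics/c20.png

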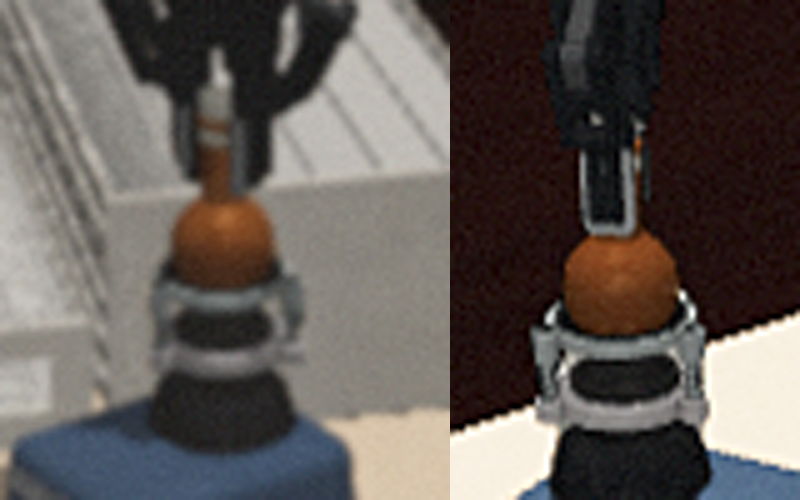

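Seated in the ring, force now following the spring preload (~4 N above hanging). Ring zero is at TCP z ≈ 0.2315. Pressing to ~10.5 mm travel.

Emit:
move_arm --rows "0.001 0 0 0 0 0 1; 0.001 0 0 0 0 0 1; 0.001 0 0 0 0 0 1; 0.001 0 0 0 0 0 1; 0.001 0 0 0 0 0 1; 0.001 0 0 0 0 0 1; 0 0 0 0 0 0 1; 0 0 0 0 0 0 1; 0 0 0 0 0 0 1"

```text
t: 27.08
ee_pos: [0.5342, -0.0377, 0.2244]
ee_rot: [2.223, 0.0, -2.22]
contact_force: [0.5, 1.6, 6.0]
finger_gap: 0.244
```

Emit:
move_arm --rows "0.001 0 0 0 0 0 1; 0.001 0 0 0 0 0 1; 0.001 0 0 0 0 0 1; 0 0 0 0 0 0 1; 0 0 0 0 0 0 1; 0 0 0 0 0 0 1"

```text
t: 27.58
ee_pos: [0.5343, -0.0376, 0.2218]
ee_rot: [2.223, 0.0, -2.219]
contact_force: [-1.0, 2.5, 7.2]
finger_gap: 0.237
```

Run:
```python
from h import *
s=readout.read_state(); print(s['t'],s['ee_pos'],s['contact_force'],s['torque'],R.from_rotvec(s['ee_rot']).as_matrix()[:,0])
save('scene','s15');  save('side','d15'); save('wrist','w15')
s=readout.read_state(); print(s['t'],s['ee_pos'],s['contact_force'],s['finger_gap'])
a=cv2.resize(cv2.imread('pics/s15.png')[140:240,290:380],None,fx=5,fy=5,interpolation=cv2.INTER_CUBIC)
b=cv2.resize(cv2.imread('pics/d15.png')[160:260,240:310],None,fx=5,fy=5,interpolation=cv2.INTER_CUBIC)
cv2.imwrite('pics/c21.png',np.hstack([a,b]))
```

```text
27.5833 [ 0.53428127 -0.03764543  0.22182775] [-1.03879867  2.53617864  7.16497993] [ 0.65399816  0.31866529 -0.04345001] [ 1.60156171e-03 -1.25481961e-04 -9.99998710e-01]
27.7333 [ 0.53427582 -0.037653    0.22186573] [-0.89084191  1.94598788  7.72319049] 0.2403816942305453
```

View pics/c21.png

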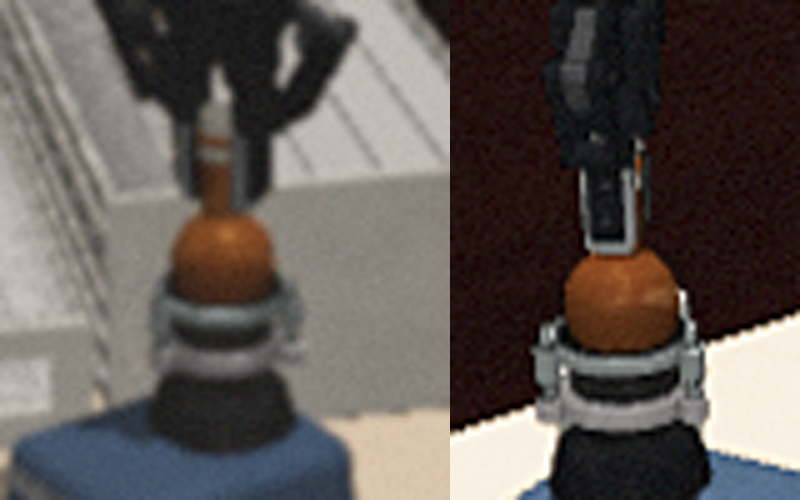

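View pics/w15.png

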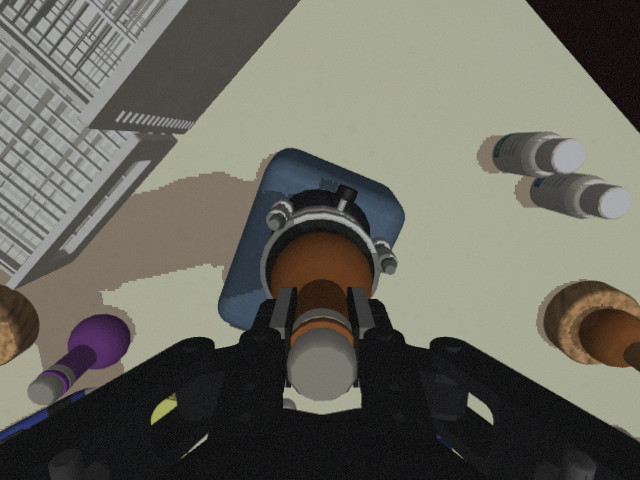

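Travel ≈ 9–9.7 mm by height and force. One more millimetre for margin, then final checks.

Emit:
move_arm --rows "0.0006 0 0 0 0 0 1; 0.0006 0 0 0 0 0 1; 0 0 0 0 0 0 1; 0 0 0 0 0 0 1; 0 0 0 0 0 0 1; 0 0 0 0 0 0 1; 0 0 0 0 0 0 1; 0 0 0 0 0 0 1"

```text
t: 28.4
ee_pos: [0.5343, -0.0376, 0.2208]
ee_rot: [2.223, 0.0, -2.219]
contact_force: [-0.2, 2.3, 8.7]
finger_gap: 0.242
```

Run:
```python
from h import *
s=readout.read_state(); print(s['t'],s['ee_pos'],s['contact_force'],s['finger_gap'])
save('scene','s16');  save('side','d16')
s=readout.read_state(); print(s['t'],s['ee_pos'],s['contact_force'])
a=cv2.resize(cv2.imread('pics/s16.png')[140:240,290:380],None,fx=5,fy=5,interpolation=cv2.INTER_CUBIC)
b=cv2.resize(cv2.imread('pics/d16.png')[160:260,240:310],None,fx=5,fy=5,interpolation=cv2.INTER_CUBIC)
cv2.imwrite('pics/c22.png',np.hstack([a,b]))
# ring rim in image vs model for travel
for t in (0,.009,.0105,.012): print(t,proj('side',[[.533,-.0385,.163-t]])[0],proj('scene',[[.533,-.0385,.163-t]])[0])
```

```text
28.4 [ 0.53432563 -0.03763046  0.22079789] [-0.24273833  2.33493958  8.66307169] 0.2421051528888188
28.5 [ 0.53436571 -0.03761617  0.22081945] [-1.77043517  2.16563552  7.66315951]
0 [274.1971215 222.0163611] [334.44467911 193.43829988]
0.009 [274.39810072 225.82586438] [334.47194581 196.91859736]
0.0105 [274.43150329 226.45863927] [334.47647161 197.49662961]
0.012 [274.46487907 227.09080385] [334.48099211 198.07408755]
```

View pics/c22.png

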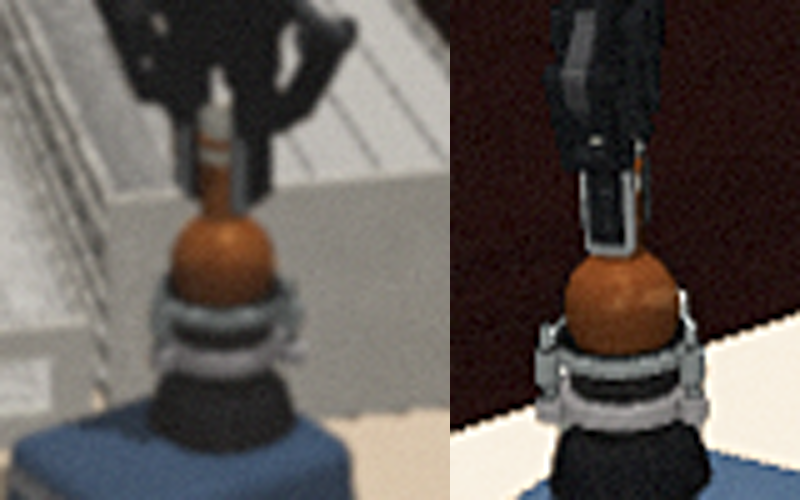

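View pics/s16.png

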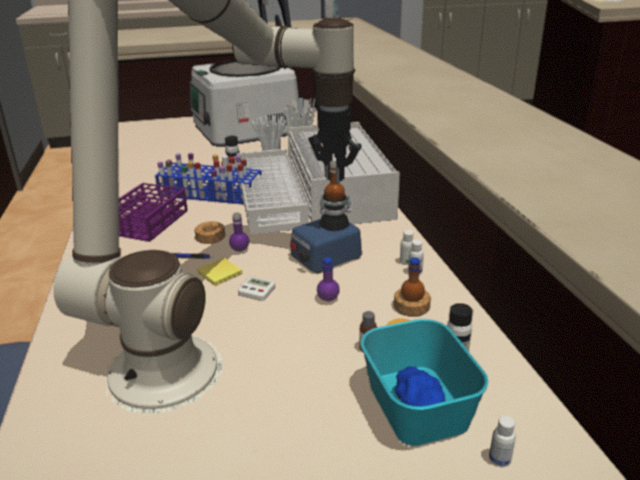

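View pics/d16.png

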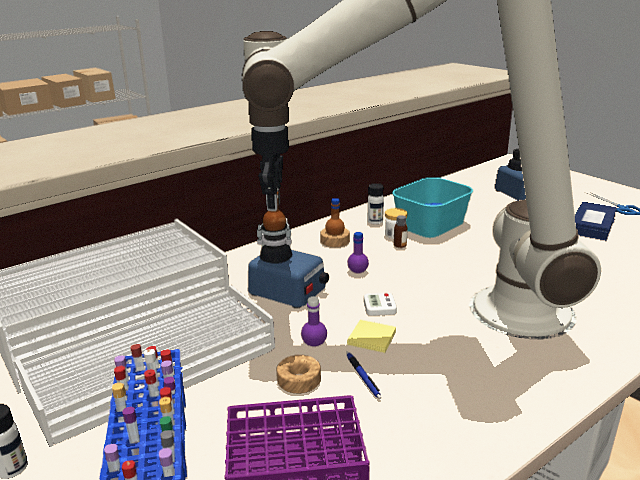

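```bash
python3 -c "
from plant import job; print(job.finish_job())"
```

```text
the job is handed in; nothing more can be done
None
```

The job is done and handed in at about 28.5 s: the blue flask stands in the empty cork ring. The white flask is in the mixer's sprung ring, held pressed down.

- **Blue flask:** after the first release it leaned about 4°, so "upright throughout" was briefly not met. I re-gripped it, turned 90°, reseated it and let go. It then stood within about 1° of vertical in the wrist and scene views.
- **White flask:** my last checks put the ring at about 10 to 10.7 mm of its 14 mm travel. That comes from the height (TCP at 0.2208 m against about 0.2315 m at first seating) and the spring force of about 9.6 N. The ring's shift in the side view gives about 10.5 mm. It looks upright within about 2°, though a finger partly hides the neck. The fingertips are well above the ring.
- **Still showing at the end:** there was a side load of about 2 N on the hand.
- **Other things on the table:** the bystanders and the purple look-alikes look unmoved in the final pictures. I checked that by eye only.

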